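# Set a hive's entrance disc to ventilation and screw it fast

### The job

Make this hive front ready for travel: push the loose round metal entrance disc round by its upright tab until its finely perforated ventilation quarter lies squarely over the entrance hole, which is hidden under the disc on the side of the board's wooden landing ledge. Then take the screwdriver from the rack, set its cross bit in the cross slots of the disc's loose centre screw and, keeping the bit pressed home, turn the screw clockwise until it stops hard and clamps the disc in that position. Hang the screwdriver back upright in a notch of the rack, and leave the other things on the counter where they are.

Things in the scene. Friction and masses are not known exactly. Their poses are not given: they have to be found in the camera images.
- board: Front board of a small nucleus hive lying flat and fixed on the counter: plywood, 150 (its x) x 170 (its y, 193 over the joint fingers) x 20 mm thick. Origin under its centre, z up. A wooden landing ledge 13 mm wide, 140 mm long and 8 mm high runs along the edge of its top at its -x side (towards the robot). The counter to the right of about y = -0.2 m and the step behind x = 0.64 m are stacked with goods: keep the arm off them.
- entrance (a point): Centre of the 22 mm entrance hole, on the board's top face (20 mm above the counter), 33 mm from the screw axis towards the landing ledge; covered by the disc.
- recess (a point): Middle of the floor of the cross slots in the screw head, on the vertical screw axis, 8 mm from the board's middle towards its +x. Site z is up; its x and y lie along the two slots and turn with the screw. Pan head 26 mm across, 7 mm high, on a 34 mm washer; two crossing slots, 4.4 mm wide, 4.5 mm deep, about 18 mm or more long (they repeat every quarter turn).
- screw_head (a joint): Turn of the centre screw (rad), growing clockwise seen from above. It starts between 0 and 0.9 (loose); head, washer and recess sink 1.3 mm per rad, so the bit has to follow; at about 2.6 the washer meets the disc and at 3.0 there is a hard stop. Tight is above 2.8. Friction 0.05 N m, it stays where it is left and cannot be pushed down without turning.
- washer: Steel washer 34 mm across and 2 mm thick under the screw head, which it carries; it does not turn. Origin at its underside on the screw axis. While the screw is loose it stands 2.2 to 3.4 mm above the disc; when tight it presses on it.
- disc: Loose sheet-metal entrance disc, 110 mm across, 3 mm thick, 0.12 kg, lying on the board and held round the screw's shank (about 1 mm play), free to turn either way until the screw is tight. Origin under its centre, z up. Four quarters: finely perforated (ventilation) at its -x, one open 23 mm hole at its +y, plain with the upright tab at its +x, four long slots at its -y. The wanted position is with its x axis along the board's.
- vent (a point): Middle of the disc's perforated quarter on its top face, 33 mm from the screw axis.
- tab (a point): Centre of the disc's upright tab: 18 mm long (radially, 35 to 53 mm from the axis), 5 mm thick, standing 18 mm above the disc's top (top 41 mm above the counter). It stands opposite the perforated quarter; push its flat sides.
- driver: Screwdriver, 146 mm long, 0.12 kg, hanging upright in one notch of the rack. Origin at the tip of the bit, z along it up to the handle's end. Cross bit: two crossed wings along its x and y, 12 mm across and 2.4 mm thick, the last 2 mm slimmer (9 mm and 1.6 mm). Shank 10 mm across; the handle begins 68 mm above the tip.
- driver_handle (a point): Middle of the screwdriver's handle, 105 mm above the bit's tip: black, 78 mm long, square, 26.4 mm over its flats, which face along the screwdriver's x and y (in line with the bit's wings).
- notch_left (a point): Seat of the rack's notch at its +y, level with the top of the rack's shelf 80 mm above the counter, on the line where the shank hangs. The rack is fixed: wood, 70 (x) x 124 (y) x 80 mm; two notches 15 mm wide, 62 mm apart, open to the front (the rack's -x side, 26 mm in front of this point); the shelf is 11 mm thick, and below it the front is open down to an 8 mm base. A hung screwdriver's handle rests on the shelf, its bit 12 mm above the counter. Site axes are the rack's.
- notch_right (a point): The same for the rack's other notch, at its -y; the screwdriver starts in this one. The rack may stand to the left or to the right of the board.
- carton: White carton, 67 x 120 x 56 mm, bystander; origin under its middle.
- tub: Stack of clear pots, 70 mm across, 82 mm high, bystander at the back; origin under its middle.
- queen_cage_a: White slotted queen cage, 22 x 62 x 16 mm, bystander at the back; origin under its middle.
- jar_a: Honey jar with a black lid, 62 mm across, 71 mm high, bystander at the back; origin under its middle.
- jar_b: Honey jar with a yellow lid, 62 mm across, 71 mm high, bystander at the back; origin under its middle.
- parts_carton: Flat white carton, 63 x 100 x 41 mm, bystander at the back; origin under its middle.
- hive_tool: Flat steel hive tool with a hooked end, 186 mm long, bystander at the left front; origin under its middle.
- marker: White marking pen with a blue cap, 130 mm long, bystander at the back left; origin under its middle.

How it is judged:
By the outcome, as a careful person would: the job done as asked, in the order asked, and still so for the second after the job is handed in, with the robot touching nothing.
It also fails if it takes over 72 s, if anything falls off the work surface, if the arm or the gripper's body presses on something with over 40 N, if the wrist force passes 120 N, or if a joint passes its speed limit or range.

### The arm

A 6-joint arm with a two-finger parallel gripper is mounted at the origin on a cart in front of the work surface, level with it; the furniture and walls round the work are solid. World frame = base frame: x ahead of the robot, y to its left, z up, the work surface at z = 0. Lengths are in mm, angles in degrees, forces in N, time in s.
With the tool pointing down it reaches from about 275 to 725 mm from the base axis. Payload 5.6 kg.
Tool frame: the origin (TCP) lies on the centre line of the jaws, within the pads' length; the fingertips stand 11 mm ahead of it and the grasp point (between the pads) lies 8 mm behind it; z points along the fingers, y is the line along which they close (so a half turn about z gives the same grasp; the last joint's range is limited). The gripper opens to 85 mm and grips with 20 to 120 N. Pads are 22 mm wide; open, the fingers measure 114 mm over their backs; the gripper's body (76 mm by 85 mm) begins 54 mm behind the grasp point. The pads swing forward as they close: fully open they stand 13 mm farther back than shut.
Start: joints at [-48.151, 14.616, 6.199, 0, -81.583, -16.306], TCP at [237.167, -496.231, 242.283] pointing down, gripper open.
Joint ranges: [-168.99, 168.99], [-69.2, 112.95], [-62.41, 85.93], [-164.36, 98.24], [-168.68, -3.75], [-174.98, 174.98]. Speed limits (degrees/s): [147.25, 147.25, 180, 180, 180, 180].

### API

Orientations are given as a 3x3 rotation matrix whose columns are the frame's x, y, z axes.
In Python, from workcell import bot gives the robot as it stands.
- The arm moves only by the tool drive_tool, never from a script. Its argument "moves" is a list that holds one entry, the list of rows, each a list of 7 numbers: the shift along the tool's x, y, z in m, then the turn, a rotation vector about the tool's x, y, z in degrees, then the finger opening in m, from 0 to 0.0854. In form: [[[tx, ty, tz, rx, ry, rz, hand], ...]]. A call has 1 to 5 rows; each row is the pose to reach, as a shift and turn from the pose commanded when the call began, along the tool's axes at that moment; what a row does not reach only later rows make up. A row lasts 1/8 s, in which the tool goes at most 62.5 mm and 10.7 degrees, less where a joint would pass 70% of its speed; a pose out of reach is approached as far as the arm can. A call with a gripper value outside its range is refused whole. The fingers move at their own pace and stop on an object; "newtons" is the grip in N (left out, the last holds). Time passes only in rows, so rows that repeat a pose let the fingers close. It gives the time, the measured TCP pose, the force, the opening and the grip force at its end, in the units of the state.
- bot.state(): the state, without advancing time (a new reading comes with each control period).
- bot.grab_frame(name): name is "side" or "top"; returns a dict with "frame" (420x560x3 uint8, blue, green, red), "fx", "fy", "cx", "cy" (pixels), "R" (3x3) and "t" (3): a world point X has camera coordinates R X + t. Camera axes: x right, y down, z forward; pixel columns grow to the right and rows downward; lengths in mm; the calibration is good to about 2 mm. A picture is of the moment at which its call begins. There is no depth.
- bot.sign_off(): hands the job in; it is judged then, once.
The state is a dict: "time": time; "joints": joint angles; "qvel": joint speeds; "effort": joint torques, N m; "tcp_pos": TCP position; "eef_rot": TCP orientation; "ft_force": force on the tool from outside, world axes, zero at the start; "torque": the same for the moment, N m; "finger_gap": opening from 0.0 (shut) to 1.0 (fully open); "gripper_force": force on a finger pad.
Only numpy, scipy, OpenCV 4.12 (cv2) and the standard library are available. Lean on these libraries where they do the work, as an engineer would, in place of code of your own. Each camera call takes 0.05 s, during which the arm holds its last target. There are 200 camera calls.

## Working session

There is one attempt and no reset: what is moved stays moved. The work goes in short steps, Python scripts to look and compute and a tool call to move; the robot and the scene stay as the last step left them, time stands still between calls to the robot, and variables do not carry over. Pictures are saved under pics/ and viewed, at most 10 in all, crops included, and the job is handed in when it is done.

Besides the shell and the picture viewer there is one more tool, called after "Request:" as name([rows], argument=value, ...), one row to a line, values as JSON. drive_tool: Moves the arm, as the interface text tells. Its arguments: {"type":"object","properties":{"moves":{"type":"array"},"newtons":{"type":"number"}},"required":["moves"]}

```bash
ls; mkdir -p pics
python3 - <<'E'
from workcell import bot
import cv2,numpy as np
np.set_printoptions(suppress=True,precision=4)
for n in("side","top"):
    f=bot.grab_frame(n);cv2.imwrite(f"pics/{n}0.png",f["frame"])
    print(n,f["fx"],f["fy"],f["cx"],f["cy"],f["R"],f["t"],"cam",-np.array(f["R"]).T@np.array(f["t"]))
s=bot.state();print(s)
E
```

```text
pics
side 393.9021765905143 393.9021765905143 277.9678470209885 207.7481468183972 [[-0.8818 -0.4716  0.0054]
 [-0.1785  0.3231 -0.9294]
 [ 0.4366 -0.8205 -0.3691]] [ 571.8932  117.8915 1121.0143] cam [  35.9372 1151.3997  520.2118]
top 525.1435663798774 525.1435663798774 280.0119731626392 204.84825094337015 [[-0.0276 -0.9996 -0.0008]
 [-0.9915  0.0274 -0.1274]
 [ 0.1273 -0.0028 -0.9919]] [ 221.6226  537.6675 1302.4729] cam [ 373.3356  210.3717 1360.5157]
{'time': 0.1, 'joints': array([-48.1533,  14.6482,   6.1388,  -0.0237, -81.5829, -16.307 ]), 'qvel': array([ 0.0203, -0.1199,  0.0844,  0.1167, -0.0119, -0.1092]), 'effort': array([ -0.0029, -38.7604,  23.8473,   5.3779,  -0.0038,   0.    ]), 'tcp_pos': array([ 236.9989, -495.8541,  241.5062]), 'eef_rot': array([[-0.9023, -0.4311, -0.0008],
       [-0.4311,  0.9023,  0.0015],
       [ 0.0001,  0.0017, -1.    ]]), 'ft_force': array([0.895 , 0.5557, 0.0163]), 'torque': array([ 0.0232, -0.0171, -0.0385]), 'gripper_force': 0.0, 'finger_gap': 1.0007310166892154}
```

View pics/side0.png

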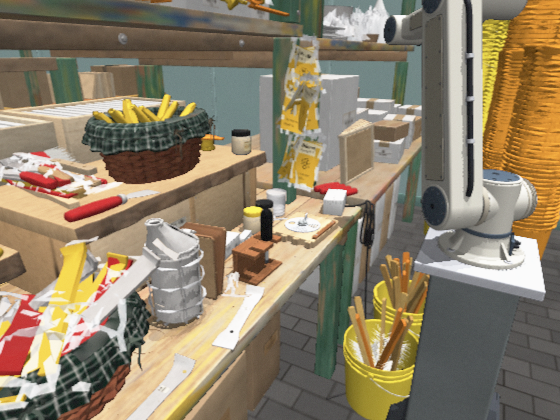

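View pics/top0.png

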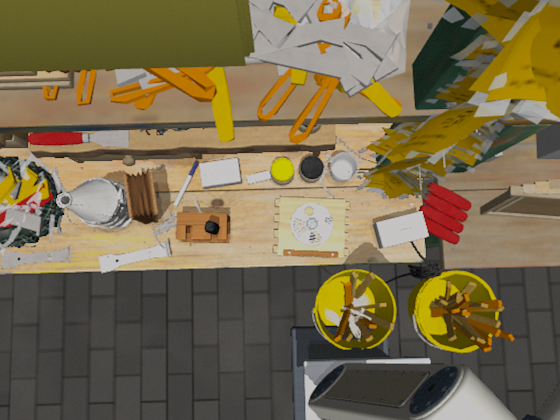

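The side view shows the rack at about (255,260) and the board's disc at about (302,225). The top view shows the rack at (203,228), the driver handle at (211,227) and the disc at (311,226). I'll enlarge both into one picture.

Run:
```python
import cv2,numpy as np
t=cv2.imread("pics/top0.png");s=cv2.imread("pics/side0.png")
R=lambda im,x0,y0,x1,y1,k:cv2.resize(im[y0:y1,x0:x1],None,fx=k,fy=k,interpolation=cv2.INTER_CUBIC)
a=R(t,265,185,365,265,4) #400x320
b=R(t,165,190,265,260,4) #400x280
c=R(s,220,195,360,295,2.857)
o=np.zeros((600,800,3),np.uint8);o[:320,:400]=a;o[320:600,:400]=b;o[:c.shape[0],400:400+c.shape[1]]=c[:, :400]
d=R(s,275,205,335,245,6.66);h=min(600-c.shape[0],d.shape[0]);o[600-h:,400:]=d[:h,:400]
print(c.shape,d.shape);o=o
cv2.imwrite("pics/crop1.png",o)
```

```text
(286, 400, 3) (266, 400, 3)
```

View pics/crop1.png

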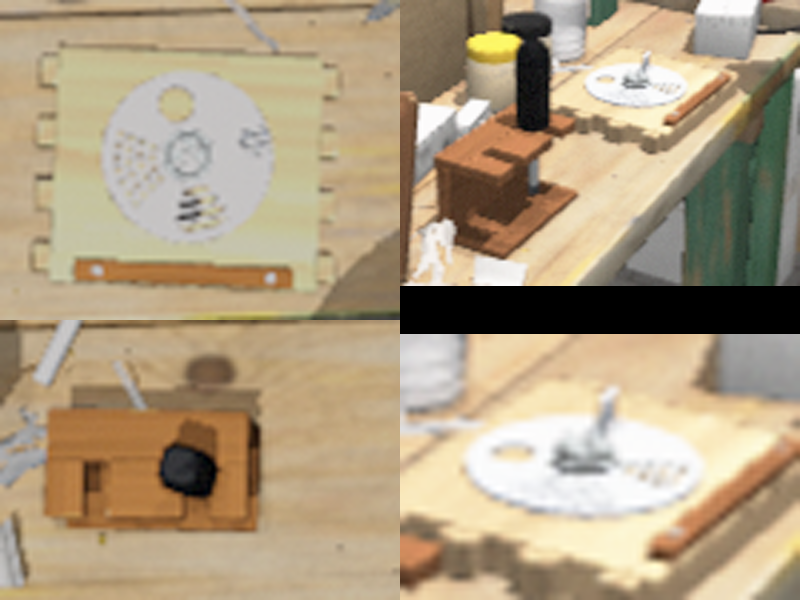

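The crops show the tab pointing right (about -y) at crop (250,140), the perforated quarter on the left and the slots over the entrance. The disc therefore has to turn about 76° counterclockwise. The driver hangs in the rack's right notch, crop (188,470). Next I'll measure.

```bash
cat > h.py <<'E'
import cv2,numpy as np
from workcell import bot
np.set_printoptions(suppress=True,precision=2)
def ray(f,p):
    R=np.array(f["R"]);t=np.array(f["t"]);d=R.T@np.array([(p[0]-f["cx"])/f["fx"],(p[1]-f["cy"])/f["fy"],1.]);return -R.T@t,d
def onz(f,p,z):
    c,d=ray(f,p);return c+d*(z-c[2])/d[2]
def tri(f,p,g,q):
    a,u=ray(f,p);b,v=ray(g,q);n=np.linalg.lstsq(np.c_[u,-v],b-a,rcond=None)[0]
    P,Q=a+u*n[0],b+v*n[1];return (P+Q)/2,np.linalg.norm(P-Q)
def proj(f,X):
    c=np.array(f["R"])@np.array(X)+np.array(f["t"]);return np.array([f["cx"]+f["fx"]*c[0]/c[2],f["cy"]+f["fy"]*c[1]/c[2]])
def blob(m,roi,pick=None):
    x0,y0,x1,y1=roi;k=np.zeros(m.shape,np.uint8);k[y0:y1,x0:x1]=m[y0:y1,x0:x1].astype(np.uint8)
    c=cv2.findContours(k,cv2.RETR_EXTERNAL,cv2.CHAIN_APPROX_NONE)[0];return max(c,key=cv2.contourArea)
def hsv(f): return cv2.split(cv2.cvtColor(f["frame"],cv2.COLOR_BGR2HSV).astype(int)) if 0 else [a.astype(int) for a in cv2.split(cv2.cvtColor(f["frame"],cv2.COLOR_BGR2HSV))]
E
python3 - <<'E'
from h import *
T=bot.grab_frame("top");S=bot.grab_frame("side")
H,s,v=hsv(T)
# disc
m=(s<45)&(v>120);c=blob(m,(285,195,340,250));hull=cv2.convexHull(c)
e=cv2.fitEllipse(hull);print("disc top ellipse",e,onz(T,e[0],23))
Hs,ss,vs=hsv(S)
m2=(ss<50)&(vs>130);c2=blob(m2,(280,212,326,236));e2=cv2.fitEllipse(cv2.convexHull(c2));print("side",e2);print("tri",tri(T,e[0],S,e2[0]))
# board
mb=(((H>18)&(H<34)&(s>40)&(s<125)&(v>190))|m);cb=blob(mb,(268,190,358,248));r=cv2.minAreaRect(cb);print("board",r)
for p in cv2.boxPoints(r):print(onz(T,p,20))
# ledge & rack: brown
mr=(H<16)&(s>120)&(v>60);cl=blob(mr,(275,240,350,265));r=cv2.minAreaRect(cl);bp=cv2.boxPoints(r);print("ledge",r);print(np.array([onz(T,p,28) for p in bp]))
cr=blob(mr|(v<60),(170,205,235,250));r=cv2.minAreaRect(cr);print("rack",r);print(np.array([onz(T,p,80) for p in cv2.boxPoints(r)]))
# handle
mh=(v<45);ch=blob(mh,(195,212,225,242));r=cv2.minAreaRect(ch);print("handle",r,onz(T,r[0],158))
chs=blob(vs<45,(250,195,285,245));print("handle side",cv2.boundingRect(chs))
for n,p in(("tabmid",(265+250/4,185+138/4)),("ledge a",(289.25,252.5)),("ledge b",(332.5,254.5))):print(n,onz(T,p,41 if n[0]=="t" else 28))
print("notchL floor px",onz(T,(165+94/4,190+(463-320)/4),80),"notchL mouth",onz(T,(165+94/4,190+(515-320)/4),80))
for p in((165+48/4,190+88/4),(165+250/4,190+90/4),(165+45/4,190+195/4),(165+250/4,190+196/4)): print("rackcorner",onz(T,p,80))
E
```

```text
disc top ellipse ((311.42694091796875, 234.615966796875), (53.98164749145508, 63.931949615478516), 1.8279470205307007) [466.36 128.71  23.  ]
side ((303.24365234375, 223.1312255859375), (21.925437927246094, 44.85375213623047), 99.2744369506836)
tri (array([476.42, 133.57,  30.04]), np.float64(22.86509546090931))
board ((312.6767578125, 222.44729614257812), (51.76902770996094, 88.68726348876953), 87.43623352050781)
[562.66 239.16  20.  ]
[566.66  10.42  20.  ]
[433.45  10.64  20.  ]
[429.61 236.52  20.  ]
ledge ((310.4947509765625, 253.124755859375), (53.203834533691406, 4.78751277923584), 2.38594388961792)
[[417.9  200.54  28.  ]
 [429.94 199.69  28.  ]
 [420.64  65.47  28.  ]
 [408.62  66.47  28.  ]]
rack ((202.5, 227.0), (30.0, 53.0), 90.0)
[[527.11 462.5   80.  ]
 [523.51 332.45  80.  ]
 [449.95 333.57  80.  ]
 [453.52 462.67  80.  ]]
handle ((211.64706420898438, 227.4117889404297), (13.096923828125, 11.156637191772461), 14.03624439239502) [479.85 365.39 158.  ]
handle side (259, 203, 13, 38)
tabmid [502.16  87.91  41.  ]
ledge a [422.32 186.67  28.  ]
ledge b [414.27  77.55  28.  ]
notchL floor px [492.4  432.01  80.  ] notchL mouth [460.6  432.18  80.  ]
rackcorner [527.04 460.05  80.  ]
rackcorner [522.38 336.15  80.  ]
rackcorner [461.42 462.05  80.  ]
rackcorner [457.36 337.12  80.  ]
```

```bash
cat > plan.py <<'E'
import json,os,numpy as np
from workcell import bot
# pose: x,y,z mm, yaw=world angle of tool y axis (deg), tool vertical
def frame(yaw):
    a=np.radians(yaw);y=np.array([np.cos(a),np.sin(a),0]);z=np.array([0,0,-1.]);return np.c_[np.cross(y,z),y,z]
def plan(start,way):
    """way: list of (x,y,z,yaw,open_mm,rows); prints calls of <=5 rows, returns last pose"""
    p=np.array(start,float);rows=[]
    for w in way:
        q=np.array(w[:4],float);n=w[5]
        for i in range(1,n+1):rows.append((*(p+(q-p)*i/n),w[4]))
        p=q
    c=np.array(start,float)
    for k in range(0,len(rows),5):
        out=[];F=frame(c[3])
        for r in rows[k:k+5]:
            d=F.T@(np.array(r[:3])-c[:3]);out.append([*[round(float(x)/1000,4) for x in d],0,0,round(float(c[3]-r[3]),1),r[4]/1000])
        print(json.dumps([out]));d=np.array(out[-1]);c=np.r_[c[:3]+F@d[:3]*1000,c[3]-d[5]]
    json.dump(list(c),open("cmd.json","w"));print("end",np.round(c,2))
def cmd():return json.load(open("cmd.json"))
E
python3 - <<'E'
from plan import *
from h import *
T=bot.grab_frame("top")
H,s,v=hsv(T)
print("disc hand",onz(T,(311.9,224.1),23),"tab dir via hole",onz(T,(265+176/4,185+103/4),23),"vent",onz(T,(265+137/4,185+160/4),23))
plan([237.167,-496.231,242.283,115.5],[(499,86,220,190,85,14),(499,86,110,190,40,3)])
E
```

```text
disc hand [493.21 126.56  23.  ] tab dir via hole [527.75 132.78  23.  ] vent [491.8  158.95  23.  ]
[[[-0.0348, 0.0295, 0.0016, 0, 0, -5.3, 0.085], [-0.0696, 0.059, 0.0032, 0, 0, -10.6, 0.085], [-0.1044, 0.0885, 0.0048, 0, 0, -16.0, 0.085], [-0.1391, 0.1179, 0.0064, 0, 0, -21.3, 0.085], [-0.1739, 0.1474, 0.008, 0, 0, -26.6, 0.085]]]
[[[-0.0443, 0.0108, 0.0015, 0, 0, -5.3, 0.085], [-0.0886, 0.0216, 0.0031, 0, 0, -10.7, 0.085], [-0.1329, 0.0324, 0.0047, 0, 0, -16.0, 0.085], [-0.1773, 0.0432, 0.0063, 0, 0, -21.3, 0.085], [-0.2216, 0.054, 0.0079, 0, 0, -26.6, 0.085]]]
[[[-0.0444, -0.0102, 0.0016, 0, 0, -5.3, 0.085], [-0.0888, -0.0204, 0.0032, 0, 0, -10.7, 0.085], [-0.1333, -0.0306, 0.0048, 0, 0, -16.0, 0.085], [-0.1777, -0.0408, 0.0064, 0, 0, -21.3, 0.085], [-0.1777, -0.0408, 0.043, 0, 0, -21.3, 0.04]]]
[[[-0.0, 0.0, 0.0367, 0, 0, 0.0, 0.04], [-0.0, 0.0, 0.0734, 0, 0, 0.0, 0.04]]]
end [499.01  85.97 109.98 190.  ]
```

Request:
drive_tool([
  [[-0.0348,0.0295,0.0016,0,0,-5.3,0.085],[-0.0696,0.059,0.0032,0,0,-10.6,0.085],[-0.1044,0.0885,0.0048,0,0,-16.0,0.085],[-0.1391,0.1179,0.0064,0,0,-21.3,0.085],[-0.1739,0.1474,0.008,0,0,-26.6,0.085]],
])

```text
time: 0.88
tcp_pos: [330.8, -286.9, 234.3]
eef_rot: [[-0.611, -0.791, 0.0], [-0.791, 0.611, -0.0], [-0.0, -0.0, -1.0]]
ft_force: [0.6, -0.2, -0.1]
finger_gap: 0.996
gripper_force: 0.0
```

Request:
drive_tool([
  [[-0.0443,0.0108,0.0015,0,0,-5.3,0.085],[-0.0886,0.0216,0.0031,0,0,-10.7,0.085],[-0.1329,0.0324,0.0047,0,0,-16.0,0.085],[-0.1773,0.0432,0.0063,0,0,-21.3,0.085],[-0.2216,0.054,0.0079,0,0,-26.6,0.085]],
])

```text
time: 1.5
tcp_pos: [424.2, -78.6, 226.4]
eef_rot: [[-0.192, -0.981, 0.0], [-0.981, 0.192, 0.0], [-0.0, -0.0, -1.0]]
ft_force: [0.4, -0.1, 0.5]
finger_gap: 0.996
gripper_force: 0.0
```

Request:
drive_tool([
  [[-0.0444,-0.0102,0.0016,0,0,-5.3,0.085],[-0.0888,-0.0204,0.0032,0,0,-10.7,0.085],[-0.1333,-0.0306,0.0048,0,0,-16.0,0.085],[-0.1777,-0.0408,0.0064,0,0,-21.3,0.085],[-0.1777,-0.0408,0.043,0,0,-21.3,0.04]],
])

```text
time: 2.12
tcp_pos: [501.1, 89.2, 184.5]
eef_rot: [[0.178, -0.984, 0.005], [-0.984, -0.178, 0.002], [-0.001, -0.005, -1.0]]
ft_force: [-0.9, -0.3, -1.2]
finger_gap: 0.81
gripper_force: 0.0
```

Request:
drive_tool([
  [[0,0,0.0367,0,0,0,0.04],[0,0,0.0734,0,0,0,0.04]],
])

```text
time: 2.38
tcp_pos: [498.5, 86.4, 108.8]
eef_rot: [[0.175, -0.985, 0.0], [-0.985, -0.175, 0.0], [-0.0, -0.0, -1.0]]
ft_force: [0.5, -0.9, 0.2]
finger_gap: 0.468
gripper_force: 0.0
```

Run:
```python
from h import *
T=bot.grab_frame("top");S=bot.grab_frame("side")
R=lambda im,x0,y0,x1,y1,k:cv2.resize(im[y0:y1,x0:x1],None,fx=k,fy=k,interpolation=cv2.INTER_CUBIC)
o=np.zeros((400,800,3),np.uint8);o[:,:400]=R(T["frame"],265,180,345,260,5);o[:,400:]=R(S["frame"],270,170,350,250,5)
cv2.imwrite("pics/c2.png",o);s=bot.state();print(s["tcp_pos"],s["joints"])
for z in(98,):
  for dz in((498.5,86.4,98),):print(proj(T,dz),proj(S,dz))
print("tab est",proj(S,(500,85,41)),proj(T,(500,85,41)))
```

```text
[495.67  85.24 106.18] [ 27.58  14.62 -14.42  -0.09 -61.44 -17.53]
[330.28 218.64] [307.43 196.79]
tab est [306.58 213.4 ] [328.69 220.32]
```

View pics/c2.png

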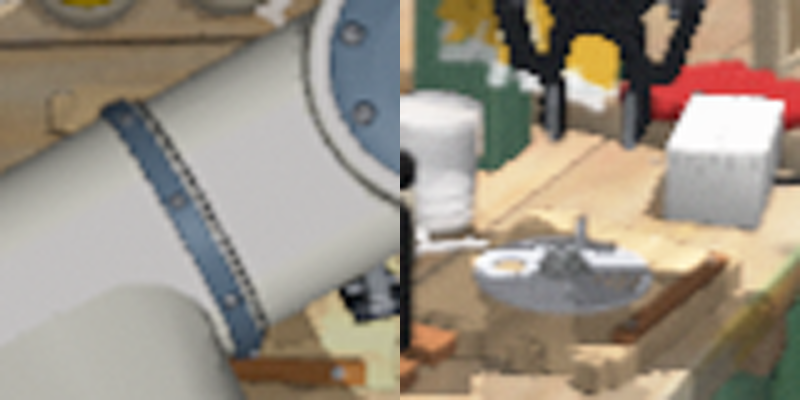

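The side view shows the tab top at px (306,213), as predicted from (500,85,41), and the fingertips straddle it. Going down to grip it.

Run:
```python
from plan import *
s=bot.state();print(s["tcp_pos"],s["time"])
plan(cmd(),[(501,85,39,190,40,5),(501,85,39,190,0,5)])
```

```text
[495.66671678  85.24458772 106.18381539] 2.475
[[[0.0003, -0.0004, 0.0142, 0, 0, 0.0, 0.04], [0.0005, -0.0007, 0.0284, 0, 0, 0.0, 0.04], [0.0008, -0.0011, 0.0426, 0, 0, 0.0, 0.04], [0.001, -0.0014, 0.0568, 0, 0, 0.0, 0.04], [0.0013, -0.0018, 0.071, 0, 0, 0.0, 0.04]]]
[[[-0.0, 0.0, -0.0, 0, 0, 0.0, 0.0], [-0.0, 0.0, -0.0, 0, 0, 0.0, 0.0], [-0.0, 0.0, -0.0, 0, 0, 0.0, 0.0], [-0.0, 0.0, -0.0, 0, 0, 0.0, 0.0], [-0.0, 0.0, -0.0, 0, 0, 0.0, 0.0]]]
end [501.01  85.    38.98 190.  ]
```

Request:
drive_tool([
  [[0.0003,-0.0004,0.0142,0,0,0,0.04],[0.0005,-0.0007,0.0284,0,0,0,0.04],[0.0008,-0.0011,0.0426,0,0,0,0.04],[0.001,-0.0014,0.0568,0,0,0,0.04],[0.0013,-0.0018,0.071,0,0,0,0.04]],
], newtons=20)

```text
time: 3.1
tcp_pos: [500.6, 85.2, 38.1]
eef_rot: [[0.174, -0.985, 0.0], [-0.985, -0.174, -0.0], [0.0, -0.0, -1.0]]
ft_force: [-0.6, 0.7, 0.2]
finger_gap: 0.467
gripper_force: 0.0
```

Request:
drive_tool([
  [[0,0,0,0,0,0,0.04],[0,0,0,0,0,0,0.04]],
])

```text
time: 3.35
tcp_pos: [500.9, 85.3, 39.3]
eef_rot: [[0.175, -0.985, 0.001], [-0.985, -0.175, 0.0], [0.0, -0.001, -1.0]]
ft_force: [0.2, 0.1, 1.8]
finger_gap: 0.468
gripper_force: 0.0
```

Request:
drive_tool([
  [[0,0,0,0,0,0,0.02],[0,0,0,0,0,0,0],[0,0,0,0,0,0,0],[0,0,0,0,0,0,0],[0,0,0,0,0,0,0]],
], newtons=20)

```text
time: 3.98
tcp_pos: [501.1, 85.4, 39.5]
eef_rot: [[0.175, -0.985, 0.001], [-0.985, -0.175, 0.0], [-0.0, -0.001, -1.0]]
ft_force: [-0.2, 0.4, 4.1]
finger_gap: 0.052
gripper_force: 23.1
```

Run:
```python
from plan import *
s=bot.state();print(s["tcp_pos"],s["finger_gap"],s["gripper_force"],s["ft_force"],s["torque"])
C=np.array([494.2,127.3]);p=cmd();d=np.array(p[:2])-C;r=np.hypot(*d);a0=np.degrees(np.arctan2(d[1],d[0]));print(r,a0)
n=15;w=[]
for i in range(1,n+1):
    f=i/n;a=np.radians(a0+f*(-4-a0));w.append((*(C+r*np.array([np.cos(a),np.sin(a)])),p[2],190+f*76,0,1))
plan(p,w)
```

```text
[501.05600277  85.38729179  39.51833297] 0.05202681649211107 23.124234974384308 [-0.23759507  0.43034508  4.06662063] [ 0.17111555  0.1210969  -0.04365155]
42.843591575803835 -80.85211993446514
[[[-0.0001, -0.0038, 0.0, 0, 0, -5.1, 0.0], [-0.0006, -0.0076, 0.0, 0, 0, -10.1, 0.0], [-0.0014, -0.0114, 0.0, 0, 0, -15.2, 0.0], [-0.0025, -0.015, 0.0, 0, 0, -20.3, 0.0], [-0.0039, -0.0186, 0.0, 0, 0, -25.3, 0.0]]]
[[[-0.0002, -0.0038, 0.0, 0, 0, -5.1, 0.0], [-0.0007, -0.0076, 0.0, 0, 0, -10.2, 0.0], [-0.0015, -0.0114, 0.0, 0, 0, -15.2, 0.0], [-0.0026, -0.015, 0.0, 0, 0, -20.3, 0.0], [-0.0041, -0.0186, 0.0, 0, 0, -25.4, 0.0]]]
[[[-0.0001, -0.0038, 0.0, 0, 0, -5.0, 0.0], [-0.0006, -0.0076, 0.0, 0, 0, -10.1, 0.0], [-0.0015, -0.0113, 0.0, 0, 0, -15.2, 0.0], [-0.0026, -0.015, 0.0, 0, 0, -20.2, 0.0], [-0.0041, -0.0185, 0.0, 0, 0, -25.3, 0.0]]]
end [536.94 124.31  38.98 266.  ]
```

Request:
drive_tool([
  [[-0.0001,-0.0038,0,0,0,-5.1,0],[-0.0006,-0.0076,0,0,0,-10.1,0],[-0.0014,-0.0114,0,0,0,-15.2,0],[-0.0025,-0.015,0,0,0,-20.3,0],[-0.0039,-0.0186,0,0,0,-25.3,0]],
])

```text
time: 4.6
tcp_pos: [518.3, 91.8, 39.5]
eef_rot: [[0.581, -0.814, 0.0], [-0.814, -0.581, -0.001], [0.001, 0.0, -1.0]]
ft_force: [-2.2, -1.9, 6.5]
finger_gap: 0.05
gripper_force: 23.3
```

Request:
drive_tool([
  [[-0.0002,-0.0038,0,0,0,-5.1,0],[-0.0007,-0.0076,0,0,0,-10.2,0],[-0.0015,-0.0114,0,0,0,-15.2,0],[-0.0026,-0.015,0,0,0,-20.3,0],[-0.0041,-0.0186,0,0,0,-25.4,0]],
])

```text
time: 5.22
tcp_pos: [531.3, 106.0, 39.5]
eef_rot: [[0.874, -0.486, 0.0], [-0.486, -0.874, -0.001], [0.001, 0.0, -1.0]]
ft_force: [-0.7, -1.2, 6.6]
finger_gap: 0.049
gripper_force: 23.2
```

Request:
drive_tool([
  [[-0.0001,-0.0038,0,0,0,-5.0,0],[-0.0006,-0.0076,0,0,0,-10.1,0],[-0.0015,-0.0113,0,0,0,-15.2,0],[-0.0026,-0.015,0,0,0,-20.2,0],[-0.0041,-0.0185,0,0,0,-25.3,0]],
])

```text
time: 5.85
tcp_pos: [536.9, 124.1, 39.5]
eef_rot: [[0.998, -0.066, 0.001], [-0.066, -0.998, -0.001], [0.001, 0.001, -1.0]]
ft_force: [0.1, -2.2, 4.3]
finger_gap: 0.053
gripper_force: 23.1
```

Request:
drive_tool([
  [[0,0,0,0,0,0,0],[0,0,0,0,0,0,0]],
])

```text
time: 6.1
tcp_pos: [537.0, 124.5, 39.5]
eef_rot: [[0.998, -0.069, 0.001], [-0.069, -0.998, -0.0], [0.001, 0.0, -1.0]]
ft_force: [0.3, -1.6, 5.1]
finger_gap: 0.05
gripper_force: 23.2
```

Run:
```python
from plan import *
s=bot.state();print(s["joints"])
plan(cmd(),[(537,124.3,39,266,30,4),(537,124.3,90,266,30,2),(520,250,230,266,60,4)])
```

```text
[ 2.93413366e+01  2.31848659e+01 -1.29499855e+01  4.52207874e-02
 -5.38148148e+01  5.66586650e+01]
[[[0.0, 0.0, -0.0, 0, 0, 0.0, 0.03], [0.0, 0.0, -0.0, 0, 0, 0.0, 0.03], [0.0, 0.0, -0.0, 0, 0, 0.0, 0.03], [0.0001, 0.0, -0.0, 0, 0, 0.0, 0.03], [0.0001, 0.0, -0.0255, 0, 0, 0.0, 0.03]]]
[[[-0.0, 0.0, -0.0255, 0, 0, 0.0, 0.03], [-0.0065, -0.0311, -0.0605, 0, 0, 0.0, 0.06], [-0.0129, -0.0621, -0.0955, 0, 0, 0.0, 0.06], [-0.0193, -0.0932, -0.1305, 0, 0, 0.0, 0.06], [-0.0258, -0.1242, -0.1655, 0, 0, 0.0, 0.06]]]
end [519.97 250.   229.98 266.  ]
```

Request:
drive_tool([
  [[0,0,0,0,0,0,0.03],[0,0,0,0,0,0,0.03],[0,0,0,0,0,0,0.03],[0,0,0,0,0,0,0.03],[0,0,-0.0255,0,0,0,0.03]],
])

```text
time: 6.72
tcp_pos: [534.9, 123.9, 62.8]
eef_rot: [[0.998, -0.069, -0.005], [-0.069, -0.998, -0.002], [-0.004, 0.002, -1.0]]
ft_force: [0.7, -0.5, 0.4]
finger_gap: 0.347
gripper_force: 0.0
```

Request:
drive_tool([
  [[0,0,-0.0255,0,0,0,0.03],[-0.0065,-0.0311,-0.0605,0,0,0,0.06],[-0.0129,-0.0621,-0.0955,0,0,0,0.06],[-0.0193,-0.0932,-0.1305,0,0,0,0.06],[-0.0258,-0.1242,-0.1655,0,0,0,0.06]],
])

```text
time: 7.35
tcp_pos: [518.9, 251.1, 231.2]
eef_rot: [[0.998, -0.069, 0.0], [-0.069, -0.998, 0.0], [0.0, -0.0, -1.0]]
ft_force: [0.4, 0.1, -0.5]
finger_gap: 0.701
gripper_force: 0.0
```

Run:
```python
from h import *
T=bot.grab_frame("top");S=bot.grab_frame("side");t0=cv2.imread("pics/top0.png")
R=lambda im,x0,y0,x1,y1,k:cv2.resize(im[y0:y1,x0:x1],None,fx=k,fy=k,interpolation=cv2.INTER_CUBIC)
o=np.zeros((600,800,3),np.uint8);o[:320,:400]=R(T["frame"],265,185,365,265,4);o[:320,400:]=R(S["frame"],255,195,355,275,4)
o[320:,:280]=R(t0,190,205,230,245,7);o[320:,300:580]=R(S["frame"],245,195,285,235,7)
cv2.imwrite("pics/c3.png",o)
```

```text
(no output)
```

View pics/c3.png

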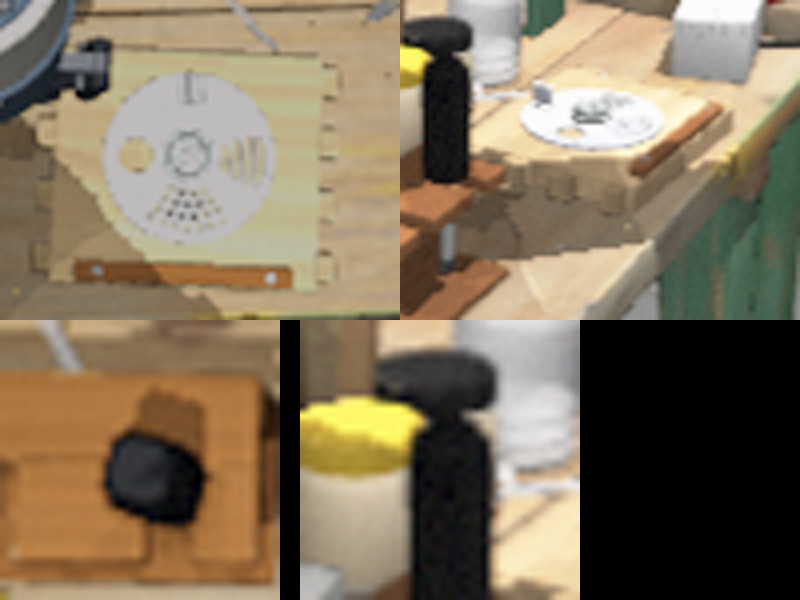

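The disc's perforated quarter now lies towards the ledge at crop (185,208), the open hole is at (136,154), the slots at (240,163) and the tab at (192,88). Next I'll measure the residual disc angle, the handle position and its yaw.

Run:
```python
from h import *
T=bot.grab_frame("top");t0=cv2.imread("pics/top0.png")
up=lambda im,x0,y0,x1,y1,k=8:cv2.resize(im[y0:y1,x0:x1],None,fx=k,fy=k,interpolation=cv2.INTER_CUBIC)
def px(p,x0,y0,k=8):return (np.array(p)+.5)/k-.5+[x0,y0]
# disc region
u=up(T["frame"],285,195,340,250);H,s,v=[a.astype(int) for a in cv2.split(cv2.cvtColor(u,cv2.COLOR_BGR2HSV))]
m=((s<38)&(v>110)).astype(np.uint8)
n,l,st,ce=cv2.connectedComponentsWithStats(m);i=1+np.argmax(st[1:,4]);k=(l==i).astype(np.uint8)
c=max(cv2.findContours(k,cv2.RETR_EXTERNAL,cv2.CHAIN_APPROX_NONE)[0],key=cv2.contourArea);e=cv2.fitEllipse(cv2.convexHull(c))
C=onz(T,px(e[0],285,195),23);print("disc",e,px(e[0],285,195),C)
mask=np.zeros_like(m);cv2.ellipse(mask,(e[0],(e[1][0]-16,e[1][1]-16),e[2]),1,-1)
hol=((mask>0)&(s>=45)).astype(np.uint8);n,l,st,ce=cv2.connectedComponentsWithStats(hol)
for j in range(1,n):
    if st[j,4]>150:
        P=onz(T,px(ce[j],285,195),22);d=P-C;print(st[j,4],P[:2],"r",np.hypot(*d[:2]),"ang",np.degrees(np.arctan2(d[1],d[0])))
# dark perforations
dk=((mask>0)&(v<110)).astype(np.uint8);n,l,st,ce=cv2.connectedComponentsWithStats(dk)
print("dark",[(st[j,4],onz(T,px(ce[j],285,195),22)[:2]) for j in range(1,n) if st[j,4]>20])
# handle
u=up(t0,190,205,230,245);v=u.max(2);c=max(cv2.findContours((v<62).astype(np.uint8),cv2.RETR_EXTERNAL,cv2.CHAIN_APPROX_NONE)[0],key=cv2.contourArea)
h=cv2.convexHull(c);a=cv2.approxPolyDP(h,5,True)[:,0];print("hull",a.tolist())
for p,q in zip(a,np.roll(a,-1,0)):
    w=onz(T,px(q,190,205),158)-onz(T,px(p,190,205),158);print("edge",np.hypot(*w[:2]),np.degrees(np.arctan2(w[1],w[0]))%90)
print("axis proj z158,z80",[ (proj(T,(485,368,z))-[190,205])*8 for z in(158,80)], "bbox",cv2.boundingRect(c))
print(onz(T,px(np.array(cv2.boundingRect(c)[:2])+np.array(cv2.boundingRect(c)[2:])/2,190,205),119))
```

```text
disc ((245.700439453125, 276.96044921875), (363.00836181640625, 456.9345703125), 140.8582763671875) [315.28 229.18] [479.97 118.4   23.  ]
4338 [484.53  66.45] r 52.157961856627054 ang -84.97757411403798
554 [493.42  88.79] r 32.52859228814245 ang -65.57028328801216
3505 [495.87 160.78] r 45.2591163905126 ang 69.4313124020253
544 [490.04  81.75] r 38.00973305722425 ang -74.62391011486466
518 [491.94  96.45] r 25.006369408121724 ang -61.39840200094086
414 [492.29 103.88] r 19.043161597681856 ang -49.68237687971548
6848 [452.86  73.51] r 52.44000302497551 ang -121.11967687069915
4489 [432.88 127.06] r 47.87414430225696 ang 169.58819101128353
dark [(np.int32(32), array([455.46, 125.02]))]
hull [[134, 138], [157, 128], [202, 141], [225, 156], [234, 182], [219, 229], [208, 235], [172, 232], [129, 210], [120, 184]]
edge 7.168564265899028 22.16230413555013
edge 13.529595084574032 72.31358564408367
edge 7.955382690217429 55.474356910533274
edge 7.9599188899760165 18.223098407539
edge 14.115876960267551 71.53787997143914
edge 3.56888433832392 27.258864684348012
edge 10.367934533399717 83.65444227175264
edge 13.95149234708488 61.49436147408964
edge 7.955383151143929 18.399656394956583
edge 13.785090048673531 72.49724514993386
axis proj z158,z80 [array([163.9 , 161.67]), array([197.61, 184.37])] bbox (120, 128, 115, 108)
[483.54 370.17 119.  ]
```

Disc yaw is about -3.3° against the board's -4°, and the dark entrance sits behind the perforations at (455,125), so the disc is in place. The handle is at about (483.5,370) with yaw -18°. Going to grip it.

Run:
```python
from plan import *
plan(cmd(),[(483.5,370,230,342,60,10),(483.5,370,112,342,60,5)])
```

```text
[[[-0.0045, -0.0117, -0.0, 0, 0, -7.6, 0.06], [-0.0089, -0.0234, -0.0, 0, 0, -15.2, 0.06], [-0.0134, -0.0352, -0.0, 0, 0, -22.8, 0.06], [-0.0179, -0.0469, -0.0, 0, 0, -30.4, 0.06], [-0.0224, -0.0586, -0.0, 0, 0, -38.0, 0.06]]]
[[[0.0037, -0.012, -0.0, 0, 0, -7.6, 0.06], [0.0074, -0.0239, -0.0, 0, 0, -15.2, 0.06], [0.0111, -0.0359, -0.0, 0, 0, -22.8, 0.06], [0.0148, -0.0479, -0.0, 0, 0, -30.4, 0.06], [0.0184, -0.0599, -0.0, 0, 0, -38.0, 0.06]]]
[[[0.0, 0.0, 0.0236, 0, 0, 0.0, 0.06], [0.0, 0.0, 0.0472, 0, 0, 0.0, 0.06], [0.0, 0.0, 0.0708, 0, 0, 0.0, 0.06], [0.0, 0.0, 0.0944, 0, 0, 0.0, 0.06], [0.0, 0.0, 0.118, 0, 0, 0.0, 0.06]]]
end [483.47 369.96 111.98 342.  ]
```

Request:
drive_tool([
  [[-0.0045,-0.0117,0,0,0,-7.6,0.06],[-0.0089,-0.0234,0,0,0,-15.2,0.06],[-0.0134,-0.0352,0,0,0,-22.8,0.06],[-0.0179,-0.0469,0,0,0,-30.4,0.06],[-0.0224,-0.0586,0,0,0,-38.0,0.06]],
])

```text
time: 8.12
tcp_pos: [500.6, 309.6, 228.7]
eef_rot: [[0.827, 0.563, -0.002], [0.563, -0.827, -0.001], [-0.002, 0.0, -1.0]]
ft_force: [-0.7, 0.2, 0.6]
finger_gap: 0.701
gripper_force: 0.0
```

Request:
drive_tool([
  [[0.0037,-0.012,0,0,0,-7.6,0.06],[0.0074,-0.0239,0,0,0,-15.2,0.06],[0.0111,-0.0359,0,0,0,-22.8,0.06],[0.0148,-0.0479,0,0,0,-30.4,0.06],[0.0184,-0.0599,0,0,0,-38.0,0.06]],
])

```text
time: 8.75
tcp_pos: [482.4, 369.6, 228.6]
eef_rot: [[0.305, 0.952, -0.002], [0.952, -0.305, -0.002], [-0.002, -0.001, -1.0]]
ft_force: [-1.0, 0.5, -0.2]
finger_gap: 0.699
gripper_force: 0.0
```

Request:
drive_tool([
  [[0,0,0,0,0,0,0.06],[0,0,0,0,0,0,0.06]],
])

```text
time: 9.0
tcp_pos: [482.8, 369.4, 229.4]
eef_rot: [[0.311, 0.95, -0.001], [0.95, -0.311, -0.001], [-0.001, -0.0, -1.0]]
ft_force: [-0.1, 0.9, 0.5]
finger_gap: 0.709
gripper_force: 0.0
```

Request:
drive_tool([
  [[0,0,0.0236,0,0,0,0.06],[0,0,0.0472,0,0,0,0.06],[0,0,0.0708,0,0,0,0.06],[0,0,0.0944,0,0,0,0.06],[0,0,0.118,0,0,0,0.06]],
])

```text
time: 9.62
tcp_pos: [482.9, 369.3, 111.2]
eef_rot: [[0.311, 0.95, -0.0], [0.95, -0.311, -0.0], [-0.0, -0.0, -1.0]]
ft_force: [0.6, -0.3, 0.4]
finger_gap: 0.706
gripper_force: 0.0
```

Request:
drive_tool([
  [[0,0,0,0,0,0,0.045],[0,0,0,0,0,0,0.035],[0,0,0,0,0,0,0.03],[0,0,0,0,0,0,0.028],[0,0,0,0,0,0,0.026]],
], newtons=20)

```text
time: 10.25
tcp_pos: [483.0, 370.4, 112.8]
eef_rot: [[0.308, 0.951, 0.001], [0.951, -0.308, 0.001], [0.001, 0.001, -1.0]]
ft_force: [-0.3, -0.3, 3.5]
finger_gap: 0.31
gripper_force: 18.3
```

Run:
```python
from h import *
S=bot.grab_frame("side");T=bot.grab_frame("top")
R=lambda im,x0,y0,x1,y1,k:cv2.resize(im[y0:y1,x0:x1],None,fx=k,fy=k,interpolation=cv2.INTER_CUBIC)
o=np.zeros((480,800,3),np.uint8);o[:,:400]=R(S["frame"],230,170,310,266,5);o[:,400:]=R(T["frame"],160,180,240,276,5)
cv2.imwrite("pics/c4.png",o);s=bot.state();print(s["joints"],s["tcp_pos"],s["finger_gap"],s["gripper_force"],s["ft_force"],s["torque"])
```

```text
[ 52.19  24.91   1.91   0.02 -66.93 109.86] [483.   370.39 112.8 ] 0.30716691186449063 18.43138486146927 [-1.28 -0.4   3.46] [-0.1   0.35 -0.01]
```

View pics/c4.png

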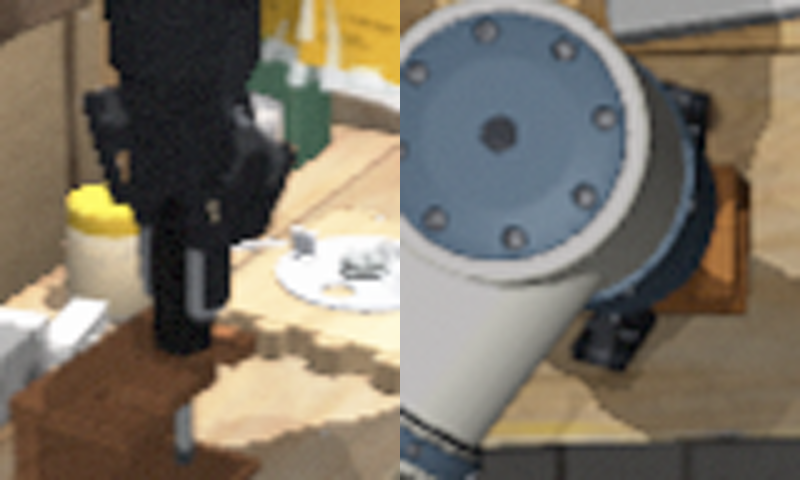

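Gripped on the flats with a 26.2 mm gap, and the side view shows the fingers round the handle. Next: tighten, lift 8 mm, and slide out to the front.

Run:
```python
from plan import *
from h import *
plan(cmd(),[(483.5,370,112,342,24,2),(483.5,370,120,342,24,3),(413.5,372.5,121,342,24,5),(415,300,175,342,24,4),(494,127,175,342,24,6)])
import types
t0=cv2.imread("pics/top0.png");T=bot.grab_frame("top");S=bot.grab_frame("side")
k=8;x0,y0=297,209;u=cv2.resize(t0[y0:y0+30,x0:x0+30],None,fx=k,fy=k,interpolation=cv2.INTER_CUBIC)
g=cv2.cvtColor(u,cv2.COLOR_BGR2GRAY);m=(cv2.GaussianBlur(g,(5,5),0)<185).astype(np.uint8)
n,l,st,ce=cv2.connectedComponentsWithStats(m)
for j in range(1,n):
    if st[j,4]>60:
        p=(st[j,:2]+st[j,2:4]/2+.0)/k-.5+[x0,y0];print(st[j],onz(T,p,31)[:2],onz(T,(ce[j]+.5)/k-.5+[x0,y0],31)[:2])
cv2.imwrite("pics/w.png",cv2.resize(u,(480,480)))
```

```text
[[[0.0, 0.0, -0.0, 0, 0, 0.0, 0.024], [0.0, 0.0, -0.0, 0, 0, 0.0, 0.024], [0.0, 0.0, -0.0027, 0, 0, 0.0, 0.024], [0.0, 0.0, -0.0054, 0, 0, 0.0, 0.024], [0.0, 0.0, -0.008, 0, 0, 0.0, 0.024]]]
[[[-0.0038, -0.0134, -0.0002, 0, 0, 0.0, 0.024], [-0.0077, -0.0269, -0.0004, 0, 0, 0.0, 0.024], [-0.0115, -0.0404, -0.0006, 0, 0, 0.0, 0.024], [-0.0154, -0.0539, -0.0008, 0, 0, 0.0, 0.024], [-0.0192, -0.0673, -0.001, 0, 0, 0.0, 0.024]]]
[[[-0.0171, 0.0059, -0.0135, 0, 0, 0.0, 0.024], [-0.0343, 0.0119, -0.027, 0, 0, 0.0, 0.024], [-0.0514, 0.0178, -0.0405, 0, 0, 0.0, 0.024], [-0.0685, 0.0238, -0.054, 0, 0, 0.0, 0.024], [-0.0919, 0.0452, -0.054, 0, 0, 0.0, 0.024]]]
[[[-0.0233, 0.0215, -0.0, 0, 0, 0.0, 0.024], [-0.0467, 0.0429, -0.0, 0, 0, 0.0, 0.024], [-0.07, 0.0643, -0.0, 0, 0, 0.0, 0.024], [-0.0934, 0.0858, -0.0, 0, 0, 0.0, 0.024], [-0.1167, 0.1072, -0.0, 0, 0, 0.0, 0.024]]]
end [494.01 127.02 174.98 342.  ]
[ 57   0  17  14 201] [530.66 144.11] [530.89 143.94]
[118   0  17  11 161] [530.6  124.66] [530.79 124.74]
[ 59  23  15  13 148] [523.44 144.03] [523.33 143.84]
[ 81  24  54  32 950] [519.71 130.94] [519.09 131.08]
[218  63  22  46 742] [503.94  93.  ] [503.54  92.23]
[  69   65  103  109 5001] [494.21 127.85] [494.98 127.93]
[  0  73  37  27 497] [505.63 159.9 ] [505.45 159.97]
[ 49  97  14  14 156] [499.72 148.17] [499.7  148.37]
[107 100  20  16 217] [497.9  128.84] [497.76 128.75]
[  0 103  10   8  73] [499.21 164.4 ] [499.18 164.52]
[ 13 110  22  18 336] [495.22 158.49] [495.11 158.58]
[  0 123   8  15  83] [491.73 164.95] [491.97 165.25]
[107 130   9   8  62] [489.67 130.87] [489.7  130.96]
[ 32 138  40  36 740] [483.19 149.99] [482.8  149.97]
[  0 148  16  12 143] [484.22 163.92] [484.04 164.28]
[  0 172  27  25 290] [474.48 162.49] [474.76 161.84]
[145 178  14  10 113] [473.74 118.58] [473.81 118.54]
[  98  181  100   59 3011] [465.06 120.17] [462.9  124.43]
[163 195  21  29 403] [465.15 112.08] [465.5  112.37]
```

View pics/w.png

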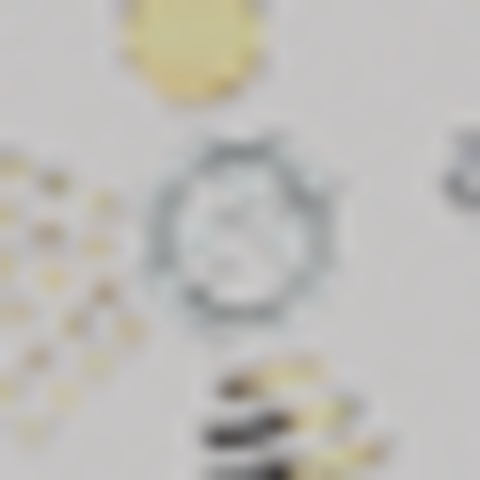

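The washer ring centre gives the screw axis at about (494.2,127.9). The faint diagonal slot marks suggest a slot angle near 45°, so tool yaw 313. Taking the driver out of the rack.

Request:
drive_tool([
  [[0,0,0,0,0,0,0.024],[0,0,0,0,0,0,0.024],[0,0,-0.0027,0,0,0,0.024],[0,0,-0.0054,0,0,0,0.024],[0,0,-0.008,0,0,0,0.024]],
], newtons=70)

```text
time: 11.08
tcp_pos: [482.5, 370.0, 119.7]
eef_rot: [[0.308, 0.951, -0.001], [0.951, -0.308, -0.001], [-0.001, -0.0, -1.0]]
ft_force: [0.6, -0.8, -0.8]
finger_gap: 0.297
gripper_force: 68.2
```

Request:
drive_tool([
  [[-0.0038,-0.0134,-0.0002,0,0,0,0.024],[-0.0077,-0.0269,-0.0004,0,0,0,0.024],[-0.0115,-0.0404,-0.0006,0,0,0,0.024],[-0.0154,-0.0539,-0.0008,0,0,0,0.024],[-0.0192,-0.0673,-0.001,0,0,0,0.024]],
])

```text
time: 11.7
tcp_pos: [411.7, 372.7, 121.1]
eef_rot: [[0.308, 0.951, 0.0], [0.951, -0.308, 0.0], [0.0, 0.0, -1.0]]
ft_force: [0.4, 0.2, -1.6]
finger_gap: 0.3
gripper_force: 68.3
```

Run:
```python
from plan import *
s=bot.state();print(s["tcp_pos"],s["ft_force"],s["finger_gap"])
plan([413.5,372.5,121,342],[(415,300,160,332,24,4),(494.2,127.7,152,313,24,6)])
```

```text
[411.66806172 372.72168131 121.12072194] [ 0.43377995  0.23808334 -1.58276258] 0.30015933634911185
[[[-0.0171, 0.006, -0.0097, 0, 0, 2.5, 0.024], [-0.0342, 0.0119, -0.0195, 0, 0, 5.0, 0.024], [-0.0514, 0.0179, -0.0293, 0, 0, 7.5, 0.024], [-0.0685, 0.0238, -0.039, 0, 0, 10.0, 0.024], [-0.0917, 0.0453, -0.0377, 0, 0, 13.2, 0.024]]]
[[[-0.0178, 0.0261, 0.0014, 0, 0, 3.1, 0.024], [-0.0355, 0.0523, 0.0027, 0, 0, 6.3, 0.024], [-0.0532, 0.0785, 0.004, 0, 0, 9.5, 0.024], [-0.0709, 0.1046, 0.0054, 0, 0, 12.6, 0.024], [-0.0887, 0.1308, 0.0067, 0, 0, 15.8, 0.024]]]
end [494.18 127.66 152.   313.  ]
```

Request:
drive_tool([
  [[-0.0171,0.006,-0.0097,0,0,2.5,0.024],[-0.0342,0.0119,-0.0195,0,0,5.0,0.024],[-0.0514,0.0179,-0.0293,0,0,7.5,0.024],[-0.0685,0.0238,-0.039,0,0,10.0,0.024],[-0.0917,0.0453,-0.0377,0,0,13.2,0.024]],
])

```text
time: 12.32
tcp_pos: [428.1, 270.7, 160.3]
eef_rot: [[0.519, 0.854, 0.002], [0.854, -0.519, 0.002], [0.003, 0.001, -1.0]]
ft_force: [0.7, 0.5, -1.2]
finger_gap: 0.3
gripper_force: 68.4
```

Request:
drive_tool([
  [[-0.0178,0.0261,0.0014,0,0,3.1,0.024],[-0.0355,0.0523,0.0027,0,0,6.3,0.024],[-0.0532,0.0785,0.004,0,0,9.5,0.024],[-0.0709,0.1046,0.0054,0,0,12.6,0.024],[-0.0887,0.1308,0.0067,0,0,15.8,0.024]],
])

```text
time: 12.95
tcp_pos: [494.0, 126.0, 152.5]
eef_rot: [[0.734, 0.68, 0.001], [0.68, -0.734, 0.0], [0.001, 0.0, -1.0]]
ft_force: [0.8, -0.4, -0.7]
finger_gap: 0.299
gripper_force: 68.4
```

Request:
drive_tool([
  [[0,0,0,0,0,0,0.024],[0,0,0,0,0,0,0.024]],
])

```text
time: 13.2
tcp_pos: [493.6, 127.4, 152.3]
eef_rot: [[0.732, 0.682, 0.0], [0.682, -0.732, 0.0], [0.0, -0.0, -1.0]]
ft_force: [0.4, 0.3, -0.6]
finger_gap: 0.299
gripper_force: 68.6
```

Run:
```python
from h import *
S=bot.grab_frame("side");s=bot.state();tcp=s["tcp_pos"];print(tcp,s["joints"],s["ft_force"])
for n,X in(("tcp",tcp),("bit",tcp-[0,0,100]),("screw",(494.2,127.7,35))):print(n,proj(S,X))
u=cv2.resize(S["frame"][190:240,275:335],None,fx=12,fy=12,interpolation=cv2.INTER_CUBIC)
cv2.imwrite("pics/c5.png",u)
```

```text
[493.52 127.81 152.29] [ 32.14  12.77  -9.61  -0.01 -67.6  100.88] [-0.23 -0.54 -0.4 ]
tcp [303.86 184.14]
bit [302.9  215.06]
screw [302.55 220.16]
```

View pics/c5.png

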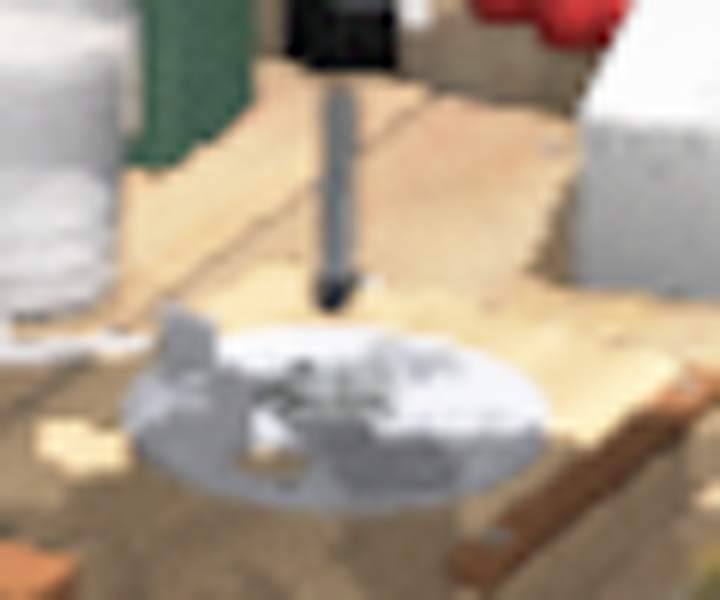

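The bit tip is at crop (335,303), laterally in line with the disc centre (336) and screw head (332). Now lowering.

Request:
drive_tool([
  [[0,0,0.004,0,0,0,0.024],[0,0,0.008,0,0,0,0.024],[0,0,0.012,0,0,0,0.024],[0,0,0.014,0,0,0,0.024],[0,0,0.015,0,0,0,0.024]],
])

```text
time: 13.88
tcp_pos: [493.6, 127.9, 136.8]
eef_rot: [[0.731, 0.683, -0.0], [0.683, -0.731, -0.0], [-0.0, -0.0, -1.0]]
ft_force: [0.1, -0.0, -1.4]
finger_gap: 0.294
gripper_force: 68.6
```

Request:
drive_tool([
  [[0,0,0.0008,0,0,0,0.024],[0,0,0.0016,0,0,0,0.024],[0,0,0.0024,0,0,0,0.024],[0,0,0.003,0,0,0,0.024],[0,0,0.003,0,0,0,0.024]],
])

```text
time: 14.5
tcp_pos: [493.6, 127.8, 133.9]
eef_rot: [[0.731, 0.682, -0.0], [0.682, -0.731, -0.0], [-0.0, -0.0, -1.0]]
ft_force: [0.0, 0.7, -0.7]
finger_gap: 0.298
gripper_force: 68.6
```

Request:
drive_tool([
  [[0,0,0.0006,0,0,0,0.024],[0,0,0.0012,0,0,0,0.024],[0,0,0.0016,0,0,0,0.024],[0,0,0.002,0,0,0,0.024],[0,0,0.002,0,0,0,0.024]],
])

```text
time: 15.12
tcp_pos: [493.6, 127.8, 131.9]
eef_rot: [[0.731, 0.683, -0.0], [0.683, -0.731, -0.0], [-0.0, -0.0, -1.0]]
ft_force: [0.2, 0.6, -1.0]
finger_gap: 0.304
gripper_force: 68.6
```

Request:
drive_tool([
  [[0,0,0.0005,0,0,0,0.024],[0,0,0.001,0,0,0,0.024],[0,0,0.0015,0,0,0,0.024],[0,0,0.0015,0,0,0,0.024]],
])

```text
time: 15.62
tcp_pos: [493.7, 127.8, 130.6]
eef_rot: [[0.731, 0.683, 0.0], [0.683, -0.731, -0.0], [0.0, 0.0, -1.0]]
ft_force: [-1.2, 0.0, 0.6]
finger_gap: 0.301
gripper_force: 68.8
```

Request:
drive_tool([
  [[0,0,0.0005,0,0,0,0.024],[0,0,0.001,0,0,0,0.024],[0,0,0.001,0,0,0,0.024]],
])

```text
time: 16.0
tcp_pos: [493.9, 127.9, 130.4]
eef_rot: [[0.731, 0.683, 0.001], [0.683, -0.731, 0.0], [0.001, 0.001, -1.0]]
ft_force: [-2.1, -0.1, 6.7]
finger_gap: 0.303
gripper_force: 69.5
```

Contact at TCP z 130.4, so the tip is at about 29.6 and on the slot floor. Turning clockwise with follow-down.

Request:
drive_tool([
  [[0,0,0.0006,0,0,4,0.024],[0,0,0.0008,0,0,9,0.024],[0,0,0.001,0,0,14,0.024],[0,0,0.0011,0,0,19,0.024],[0,0,0.0012,0,0,24,0.024]],
], newtons=80)

```text
time: 16.62
tcp_pos: [494.4, 128.0, 130.0]
eef_rot: [[0.946, 0.324, 0.002], [0.324, -0.946, 0.0], [0.002, 0.0, -1.0]]
ft_force: [-3.4, -0.6, 10.0]
finger_gap: 0.297
gripper_force: 76.5
```

```bash
python3 -c "
from workcell import bot
s=bot.state();print(s['torque'],s['ft_force'],s['joints'])"
```

```text
[-0.10445814  1.49705783  0.05108212] [-3.36691642 -0.60737764  9.96104488] [ 3.21542015e+01  1.38014248e+01 -1.17591426e+01  5.90910399e-02
 -6.43082597e+01  7.67354766e+01]
```

Request:
drive_tool([
  [[0,0,0.0001,0,0,5,0.024],[0,0,0.0002,0,0,10,0.024],[0,0,0.0004,0,0,15,0.024],[0,0,0.0005,0,0,20,0.024],[0,0,0.0006,0,0,25,0.024]],
])

```text
time: 17.25
tcp_pos: [494.2, 128.0, 129.4]
eef_rot: [[0.994, -0.106, 0.002], [-0.106, -0.994, 0.0], [0.002, -0.001, -1.0]]
ft_force: [-4.7, 0.2, 10.5]
finger_gap: 0.301
gripper_force: 76.7
```

Request:
drive_tool([
  [[0,0,0.0001,0,0,5,0.024],[0,0,0.0002,0,0,10,0.024],[0,0,0.0004,0,0,15,0.024],[0,0,0.0005,0,0,20,0.024],[0,0,0.0006,0,0,25,0.024]],
])

```text
time: 17.88
tcp_pos: [494.2, 128.1, 128.8]
eef_rot: [[0.856, -0.516, 0.002], [-0.516, -0.856, 0.001], [0.001, -0.002, -1.0]]
ft_force: [-4.4, 0.8, 10.6]
finger_gap: 0.299
gripper_force: 76.8
```

```bash
python3 -c "
from workcell import bot
s=bot.state();print(s['torque'],s['ft_force'],s['joints'])"
```

```text
[0.15105261 1.88031168 0.07869525] [-4.35860299  0.78351336 10.58261665] [ 3.21636154e+01  1.38524637e+01 -1.18696251e+01  3.47231936e-02
 -6.41569255e+01  2.67350276e+01]
```

Request:
drive_tool([
  [[0,0,0.0001,0,0,5,0.024],[0,0,0.0002,0,0,10,0.024],[0,0,0.0004,0,0,15,0.024],[0,0,0.0005,0,0,20,0.024],[0,0,0.0006,0,0,25,0.024]],
])

```text
time: 18.5
tcp_pos: [494.1, 128.3, 128.2]
eef_rot: [[0.558, -0.83, 0.002], [-0.83, -0.558, 0.001], [0.0, -0.002, -1.0]]
ft_force: [-4.8, 0.9, 11.1]
finger_gap: 0.301
gripper_force: 76.9
```

```bash
python3 -c "
from workcell import bot
s=bot.state();print(s['torque'],s['ft_force'],s['joints'])"
```

```text
[0.47918481 1.97442059 0.04426436] [-4.83731629  0.9498312  11.11428409] [ 3.21708562e+01  1.38770184e+01 -1.19176153e+01  1.22091067e-02
 -6.40703077e+01  1.73660007e+00]
```

Request:
drive_tool([
  [[0,0,0.0001,0,0,5,0.024],[0,0,0.0002,0,0,10,0.024],[0,0,0.0003,0,0,13,0.024]],
])

```text
time: 18.88
tcp_pos: [494.2, 128.5, 128.0]
eef_rot: [[0.358, -0.934, 0.002], [-0.934, -0.358, 0.002], [-0.001, -0.003, -1.0]]
ft_force: [-4.7, 1.7, 11.7]
finger_gap: 0.297
gripper_force: 77.0
```

```bash
python3 -c "
from workcell import bot
s=bot.state();print(s['torque'],s['ft_force'],s['joints'])"
```

```text
[0.6876639  2.01826914 0.05318383] [-4.68486462  1.69812123 11.66720715] [ 3.21776855e+01  1.38865692e+01 -1.19289264e+01  3.50868078e-04
 -6.40224293e+01 -1.12210556e+01]
```

Request:
drive_tool([
  [[0,0,0.0001,0,0,4,0.024],[0,0,0.0002,0,0,8,0.024],[0,0,0.0002,0,0,8,0.024]],
])

```text
time: 19.25
tcp_pos: [494.4, 128.8, 128.0]
eef_rot: [[0.225, -0.974, 0.003], [-0.974, -0.225, 0.002], [-0.001, -0.003, -1.0]]
ft_force: [-4.6, 2.7, 12.4]
finger_gap: 0.298
gripper_force: 77.1
```

```bash
python3 -c "
from workcell import bot
s=bot.state();print(s['torque'],s['ft_force'],s['joints'][5])"
```

```text
[0.87913757 2.13092084 0.02162555] [-4.62176488  2.70107528 12.41638357] -19.145733661964535
```

Request:
drive_tool([
  [[0,0,0.0001,0,0,4,0.024],[0,0,0.0002,0,0,8,0.024],[0,0,0.0002,0,0,8,0.024]],
])

```text
time: 19.62
tcp_pos: [494.5, 128.9, 128.0]
eef_rot: [[0.088, -0.996, 0.003], [-0.996, -0.088, 0.002], [-0.002, -0.003, -1.0]]
ft_force: [-4.8, 2.1, 12.8]
finger_gap: 0.3
gripper_force: 77.2
```

```bash
python3 -c "
from workcell import bot
s=bot.state();print(s['torque'],s['ft_force'],s['joints'][5])"
```

```text
[0.95947633 2.26276081 0.07688508] [-4.82401949  2.0892075  12.83791602] -27.140931850157248
```

Request:
drive_tool([
  [[0,0,0.0001,0,0,4,0.024],[0,0,0.0002,0,0,8,0.024],[0,0,0.0003,0,0,12,0.024]],
])

```text
time: 20.0
tcp_pos: [494.7, 129.0, 128.0]
eef_rot: [[-0.123, -0.992, 0.004], [-0.992, 0.123, 0.002], [-0.003, -0.003, -1.0]]
ft_force: [-4.8, 1.9, 15.0]
finger_gap: 0.298
gripper_force: 77.4
```

```bash
python3 -c "
from workcell import bot
s=bot.state();print(s['torque'],s['ft_force'],s['joints'][5])"
```

```text
[1.05064239 2.31493973 0.10569609] [-4.83504909  1.88191934 14.9540318 ] -39.22675615398275
```

Request:
drive_tool([
  [[0,0,0.0001,0,0,4,0.024],[0,0,0.0002,0,0,8,0.024],[0,0,0.0002,0,0,8,0.024]],
])

```text
time: 20.38
tcp_pos: [494.8, 129.1, 127.9]
eef_rot: [[-0.258, -0.966, 0.004], [-0.966, 0.258, 0.003], [-0.004, -0.003, -1.0]]
ft_force: [-5.2, 2.1, 15.1]
finger_gap: 0.302
gripper_force: 77.5
```

```bash
python3 -c "
from workcell import bot
s=bot.state();print(s['torque'],s['ft_force'],s['joints'][5])"
```

```text
[1.10674487 2.31780485 0.10663289] [-5.2349789   2.08006182 15.07778141] -47.138071317275745
```

Request:
drive_tool([
  [[0,0,0.0001,0,0,4,0.024],[0,0,0.0002,0,0,8,0.024],[0,0,0.0003,0,0,12,0.024]],
])

```text
time: 20.75
tcp_pos: [495.1, 129.2, 127.9]
eef_rot: [[-0.454, -0.891, 0.005], [-0.891, 0.454, 0.003], [-0.005, -0.003, -1.0]]
ft_force: [-5.4, 1.8, 17.5]
finger_gap: 0.299
gripper_force: 78.6
```

```bash
python3 -c "
from workcell import bot
s=bot.state();print(s['torque'],s['ft_force'],s['joints'][5],s['tcp_pos'])"
```

```text
[1.233306   2.40237141 0.48621708] [-5.44044481  1.76655148 17.5184936 ] -59.19782726491642 [495.06140839 129.15248957 127.93793987]
```

Request:
drive_tool([
  [[0,0,0.0001,0,0,4,0.024],[0,0,0.0002,0,0,8,0.024],[0,0,0.0002,0,0,8,0.024]],
])

```text
time: 21.12
tcp_pos: [495.2, 129.1, 127.9]
eef_rot: [[-0.572, -0.82, 0.005], [-0.82, 0.572, 0.003], [-0.005, -0.003, -1.0]]
ft_force: [-4.8, 3.1, 15.7]
finger_gap: 0.298
gripper_force: 79.0
```

```bash
python3 -c "
from workcell import bot
s=bot.state();print(s['torque'],s['ft_force'],s['joints'][5],s['tcp_pos'])"
```

```text
[1.08126599 2.28093331 0.54493974] [-4.81542854  3.13108201 15.74521381] -67.09827070642315 [495.24459295 129.13359432 127.92637451]
```

Request:
drive_tool([
  [[0,0,0.0001,0,0,4,0.024],[0,0,0.0001,0,0,8,0.024],[0,0,0.0001,0,0,8,0.024]],
])

```text
time: 21.5
tcp_pos: [497.1, 130.1, 128.4]
eef_rot: [[-0.681, -0.732, 0.01], [-0.732, 0.681, 0.005], [-0.01, -0.004, -1.0]]
ft_force: [-1.1, 4.2, 15.6]
finger_gap: 0.296
gripper_force: 77.3
```

Run:
```python
from h import *
s=bot.state();print(s['torque'],s['ft_force'],s['joints'][5],s['tcp_pos'],s['finger_gap'])
S=bot.grab_frame("side")
print(proj(S,s['tcp_pos']),proj(S,s['tcp_pos']-[0,0,100.8]))
u=cv2.resize(S["frame"][185:240,270:340],None,fx=10,fy=10,interpolation=cv2.INTER_CUBIC)
cv2.imwrite("pics/c6.png",u)
```

```text
[ 1.99  0.57 -0.  ] [-1.14  4.15 15.59] -75.1485415604689 [497.14 130.09 128.4 ] 0.2958137026034398
[302.21 191.73] [301.3  222.44]
```

View pics/c6.png

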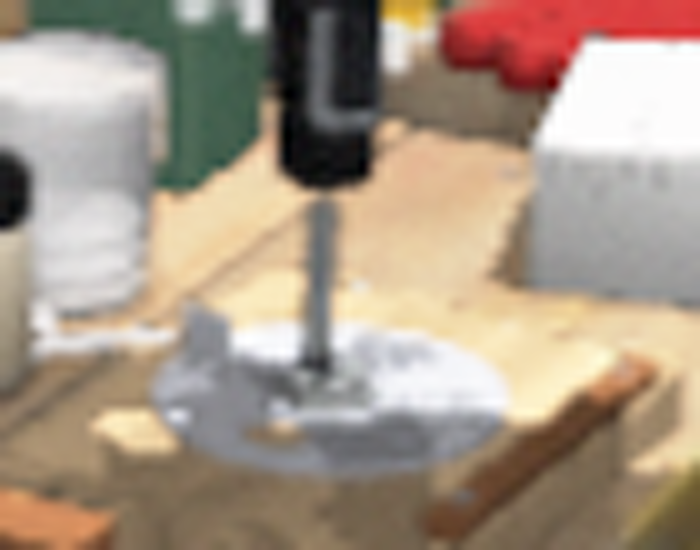

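The bit tip stays deep at about 27.5 mm, but pressing has pushed the tool outward by about 3 mm in x and 2 mm in y. I'll ease the press, recentre, then test the torque.

Request:
drive_tool([
  [[0.001,0.0002,-0.0005,0,0,0,0.024],[0.002,0.0004,-0.0008,0,0,0,0.024],[0.003,0.0006,-0.0008,0,0,0,0.024],[0.003,0.0006,-0.0008,0,0,0,0.024]],
])

```text
time: 22.05
tcp_pos: [495.4, 129.4, 128.7]
eef_rot: [[-0.681, -0.733, 0.011], [-0.732, 0.681, 0.007], [-0.013, -0.003, -1.0]]
ft_force: [1.9, 6.5, 8.2]
finger_gap: 0.298
gripper_force: 76.6
```

```bash
cat > st.py <<'E'
from workcell import bot
import numpy as np
np.set_printoptions(suppress=True,precision=2)
s=bot.state();print('M',s['torque'],'F',s['ft_force'],'j6',round(s['joints'][5],1),s['tcp_pos'],round(s['finger_gap'],3),s['eef_rot'][:,2])
E
python3 st.py
```

```text
M [ 2.77 -1.14  0.01] F [1.87 6.53 8.25] j6 -75.1 [495.39 129.37 128.68] 0.298 [ 0.01  0.01 -1.  ]
```

Request:
drive_tool([
  [[0,0,0,0,0,4,0.024],[0,0,0,0,0,8,0.024],[0,0,0,0,0,8,0.024]],
])

```text
time: 22.42
tcp_pos: [495.3, 129.6, 128.7]
eef_rot: [[-0.776, -0.63, 0.011], [-0.63, 0.777, 0.008], [-0.013, -0.001, -1.0]]
ft_force: [2.0, 6.2, 7.8]
finger_gap: 0.299
gripper_force: 76.6
```

```bash
python3 st.py
```

```text
M [ 3.11 -0.96  0.04] F [1.99 6.18 7.83] j6 -83.1 [495.29 129.63 128.71] 0.299 [ 0.01  0.01 -1.  ]
```

Diagnosis: the driver axis sits about 1.5 mm off the TCP along tool x, so it circles as the tool turns. That matches the drift direction. I'll recentre accordingly and test.

Request:
drive_tool([
  [[-0.002,0,0,0,0,0,0.024],[-0.004,0.0001,0,0,0,0,0.024],[-0.0055,0.0002,0,0,0,0,0.024],[-0.0055,0.0002,0,0,0,0,0.024]],
])

```text
time: 22.92
tcp_pos: [496.9, 130.9, 128.5]
eef_rot: [[-0.776, -0.631, 0.005], [-0.631, 0.776, 0.002], [-0.005, -0.001, -1.0]]
ft_force: [-4.6, 1.7, 17.3]
finger_gap: 0.297
gripper_force: 77.7
```

```bash
python3 st.py
```

```text
M [0.92 2.13 0.08] F [-4.6   1.72 17.26] j6 -83.2 [496.91 130.85 128.51] 0.297 [ 0.01  0.   -1.  ]
```

Request:
drive_tool([
  [[0,0,0.0003,0,0,4,0.024],[0,0,0.0003,0,0,8,0.024],[0,0,0.0003,0,0,8,0.024]],
])

```text
time: 23.3
tcp_pos: [496.9, 131.0, 128.5]
eef_rot: [[-0.857, -0.516, 0.005], [-0.516, 0.857, 0.003], [-0.006, -0.0, -1.0]]
ft_force: [-5.1, 2.6, 17.9]
finger_gap: 0.302
gripper_force: 77.9
```

```bash
python3 st.py
```

```text
M [1.16 2.42 0.03] F [-5.13  2.57 17.87] j6 -91.2 [496.91 130.97 128.47] 0.302 [ 0.01  0.   -1.  ]
```

Request:
drive_tool([
  [[0.0005,0,-0.0004,0,0,4,0.024],[0.0008,0,-0.0004,0,0,8,0.024],[0.0008,0,-0.0004,0,0,12,0.024]],
])

```text
time: 23.68
tcp_pos: [496.5, 131.1, 128.6]
eef_rot: [[-0.946, -0.325, 0.006], [-0.325, 0.946, 0.004], [-0.007, 0.002, -1.0]]
ft_force: [-4.5, 3.9, 14.8]
finger_gap: 0.303
gripper_force: 77.4
```

```bash
python3 st.py
```

```text
M [1.75 1.81 0.11] F [-4.55  3.91 14.82] j6 -103.3 [496.5  131.09 128.56] 0.303 [ 0.01  0.   -1.  ]
```

Request:
drive_tool([
  [[0,0,0,0,0,4,0.024],[0,0,0,0,0,8,0.024],[0,0,0,0,0,12,0.024]],
])

```text
time: 24.05
tcp_pos: [496.1, 130.5, 128.6]
eef_rot: [[-0.993, -0.122, 0.005], [-0.122, 0.993, 0.002], [-0.005, 0.002, -1.0]]
ft_force: [-2.2, -0.1, 1.9]
finger_gap: 0.301
gripper_force: 76.2
```

```bash
python3 st.py
```

```text
M [-0.48  1.46  0.01] F [-2.15 -0.1   1.91] j6 -115.3 [496.1  130.48 128.56] 0.301 [ 0.  0. -1.]
```

Request:
drive_tool([
  [[0,0,0.0005,0,0,0,0.024],[0,0,0.001,0,0,0,0.024],[0,0,0.001,0,0,0,0.024]],
])

```text
time: 24.42
tcp_pos: [495.9, 129.6, 127.8]
eef_rot: [[-0.992, -0.124, 0.004], [-0.124, 0.992, 0.001], [-0.005, 0.0, -1.0]]
ft_force: [-4.8, 0.3, 18.6]
finger_gap: 0.3
gripper_force: 78.9
```

```bash
python3 st.py
```

```text
M [-0.02  2.46  0.02] F [-4.77  0.35 18.55] j6 -115.2 [495.94 129.61 127.78] 0.3 [ 0.  0. -1.]
```

Request:
drive_tool([
  [[0,0,0.0005,0,0,0,0.024],[0,0,0.001,0,0,0,0.024],[0,0,0.001,0,0,0,0.024]],
])

```text
time: 24.8
tcp_pos: [496.1, 129.6, 127.7]
eef_rot: [[-0.992, -0.124, 0.005], [-0.124, 0.992, 0.001], [-0.005, 0.0, -1.0]]
ft_force: [-6.5, 0.2, 24.3]
finger_gap: 0.302
gripper_force: 79.6
```

```bash
python3 st.py
```

```text
M [-0.01  3.34 -0.06] F [-6.52  0.16 24.35] j6 -115.2 [496.13 129.65 127.71] 0.302 [ 0.01  0.   -1.  ]
```

Request:
drive_tool([
  [[0.0005,0,-0.0005,0,0,0,0.024],[0.0008,0,-0.0009,0,0,0,0.024],[0.0008,0,-0.0009,0,0,4,0.024],[0.0008,0,-0.0009,0,0,8,0.024],[0.0008,0,-0.0009,0,0,8,0.024]],
])

```text
time: 25.42
tcp_pos: [495.6, 129.4, 127.8]
eef_rot: [[-1.0, 0.016, 0.005], [0.016, 1.0, 0.001], [-0.005, 0.001, -1.0]]
ft_force: [-4.1, -0.9, 17.6]
finger_gap: 0.302
gripper_force: 78.7
```

```bash
python3 st.py
```

```text
M [-0.37  1.92  0.03] F [-4.13 -0.86 17.6 ] j6 -123.3 [495.56 129.4  127.79] 0.302 [ 0.01  0.   -1.  ]
```

Request:
drive_tool([
  [[0,0,0,0,0,4,0.024],[0,0,0,0,0,8,0.024],[0,0,0,0,0,8,0.024]],
])

```text
time: 25.8
tcp_pos: [495.2, 128.9, 127.8]
eef_rot: [[-0.988, 0.155, 0.005], [0.155, 0.988, -0.0], [-0.005, 0.0, -1.0]]
ft_force: [-5.0, -1.7, 19.8]
finger_gap: 0.302
gripper_force: 78.9
```

```bash
python3 st.py
```

```text
M [-0.73  2.32  0.09] F [-4.98 -1.71 19.82] j6 -131.3 [495.24 128.89 127.8 ] 0.302 [ 0. -0. -1.]
```

Request:
drive_tool([
  [[0,0,0,0,0,4,0.024],[0,0,0,0,0,8,0.024],[0,0,0,0,0,8,0.024]],
])

```text
time: 26.18
tcp_pos: [495.0, 128.6, 127.8]
eef_rot: [[-0.957, 0.291, 0.004], [0.291, 0.957, -0.001], [-0.004, 0.0, -1.0]]
ft_force: [-5.6, -2.6, 19.1]
finger_gap: 0.298
gripper_force: 78.9
```

```bash
python3 st.py
```

```text
M [-1.08  2.6   0.2 ] F [-5.64 -2.58 19.11] j6 -139.3 [495.   128.64 127.78] 0.298 [ 0. -0. -1.]
```

Request:
drive_tool([
  [[0,0,0,0,0,4,0.024],[0,0,0,0,0,8,0.024],[0,0,0,0,0,8,0.024]],
])

```text
time: 26.55
tcp_pos: [494.9, 128.6, 127.8]
eef_rot: [[-0.907, 0.421, 0.004], [0.421, 0.907, -0.001], [-0.004, 0.001, -1.0]]
ft_force: [-6.3, -2.9, 19.6]
finger_gap: 0.301
gripper_force: 79.0
```

```bash
python3 st.py
```

```text
M [-1.12  2.78  0.41] F [-6.27 -2.88 19.55] j6 -147.2 [494.89 128.6  127.79] 0.301 [ 0. -0. -1.]
```

Torque is building at the same slot angle modulo 90° as before, which points to the screw's hard stop. One more small push to confirm.

Request:
drive_tool([
  [[0,0,0.0002,0,0,3,0.024],[0,0,0.0003,0,0,6,0.024],[0,0,0.0003,0,0,6,0.024]],
], newtons=110)

```text
time: 26.92
tcp_pos: [494.9, 128.6, 127.8]
eef_rot: [[-0.858, 0.513, 0.004], [0.513, 0.858, -0.001], [-0.004, 0.001, -1.0]]
ft_force: [-7.2, -2.4, 21.8]
finger_gap: 0.297
gripper_force: 79.4
```

```bash
python3 st.py
```

```text
M [-1.13  3.1   0.51] F [-7.24 -2.36 21.77] j6 -153.2 [494.9  128.57 127.8 ] 0.297 [ 0. -0. -1.]
```

The torque-angle curve repeats elastically 90° apart, so the screw sits against its stop. Unwinding within the slot play and lifting out.

Request:
drive_tool([
  [[0,0,-0.0005,0,0,-5,0.024],[0,0,-0.001,0,0,-10,0.024],[0,0,-0.0015,0,0,-13,0.024],[0,0,-0.005,0,0,-13,0.024],[0,0,-0.025,0,0,-13,0.024]],
])

```text
time: 27.55
tcp_pos: [492.9, 128.8, 147.6]
eef_rot: [[-0.951, 0.309, -0.003], [0.309, 0.951, -0.001], [0.003, -0.002, -1.0]]
ft_force: [-0.1, -0.2, 0.4]
finger_gap: 0.297
gripper_force: 78.0
```

Request:
drive_tool([
  [[0,0,0,0,0,0,0.024],[0,0,0,0,0,0,0.024],[0,0,0,0,0,0,0.024]],
])

```text
time: 27.92
tcp_pos: [493.4, 129.1, 148.3]
eef_rot: [[-0.951, 0.309, -0.001], [0.309, 0.951, -0.0], [0.001, -0.001, -1.0]]
ft_force: [-0.3, -0.7, -0.7]
finger_gap: 0.292
gripper_force: 78.0
```

```bash
python3 st.py
python3 - <<'E'
from plan import *
s=bot.state();p=s["tcp_pos"];y=s["eef_rot"][:,1];yaw=np.degrees(np.arctan2(y[1],y[0]));yaw%=360
print(yaw)
plan([*p,yaw],[(415,290,165,yaw+70,24,8),(415,300,160,342,24,23-2),(413.5,372.5,122,342,24,4),(413.5,372.5,122,342,24,2)])
E
```

```text
M [0.01 0.04 0.02] F [-0.25 -0.68 -0.7 ] j6 -140.2 [493.38 129.08 148.35] 0.292 [-0. -0. -1.]
72.02785109220292
[[[0.0155, 0.0161, -0.0021, 0, 0, -8.8, 0.024], [0.0311, 0.0322, -0.0042, 0, 0, -17.5, 0.024], [0.0466, 0.0483, -0.0062, 0, 0, -26.2, 0.024], [0.0621, 0.0644, -0.0083, 0, 0, -35.0, 0.024], [0.0776, 0.0806, -0.0104, 0, 0, -43.8, 0.024]]]
[[[0.0001, 0.0224, -0.0021, 0, 0, -8.7, 0.024], [0.0002, 0.0447, -0.0042, 0, 0, -17.5, 0.024], [0.0002, 0.0671, -0.0063, 0, 0, -26.2, 0.024], [0.0, 0.0675, -0.006, 0, 0, -35.7, 0.024], [-0.0002, 0.068, -0.0058, 0, 0, -45.2, 0.024]]]
[[[-0.0004, 0.0001, 0.0003, 0, 0, -9.6, 0.024], [-0.0009, 0.0003, 0.0005, 0, 0, -19.1, 0.024], [-0.0013, 0.0004, 0.0007, 0, 0, -28.6, 0.024], [-0.0018, 0.0006, 0.001, 0, 0, -38.1, 0.024], [-0.0022, 0.0008, 0.0012, 0, 0, -47.7, 0.024]]]
[[[-0.0004, -0.0003, 0.0003, 0, 0, -9.5, 0.024], [-0.0008, -0.0005, 0.0005, 0, 0, -19.0, 0.024], [-0.0012, -0.0007, 0.0007, 0, 0, -28.5, 0.024], [-0.0016, -0.001, 0.001, 0, 0, -38.0, 0.024], [-0.0021, -0.0012, 0.0012, 0, 0, -47.6, 0.024]]]
[[[-0.0001, -0.0004, 0.0002, 0, 0, -9.5, 0.024], [-0.0002, -0.0009, 0.0005, 0, 0, -19.0, 0.024], [-0.0003, -0.0014, 0.0007, 0, 0, -28.5, 0.024], [-0.0004, -0.0018, 0.001, 0, 0, -38.1, 0.024], [-0.0005, -0.0023, 0.0012, 0, 0, -47.6, 0.024]]]
[[[0.0002, -0.0004, 0.0002, 0, 0, -9.5, 0.024], [0.0005, -0.0008, 0.0005, 0, 0, -19.0, 0.024], [0.0008, -0.0012, 0.0007, 0, 0, -28.5, 0.024], [0.001, -0.0016, 0.0009, 0, 0, -38.1, 0.024], [0.0108, -0.0169, 0.0104, 0, 0, -38.1, 0.024]]]
[[[0.0171, -0.0059, 0.0095, 0, 0, 0.0, 0.024], [0.0342, -0.0118, 0.019, 0, 0, 0.0, 0.024], [0.0514, -0.0178, 0.0285, 0, 0, 0.0, 0.024], [0.0514, -0.0178, 0.0285, 0, 0, 0.0, 0.024], [0.0514, -0.0178, 0.0285, 0, 0, 0.0, 0.024]]]
end [413.51 372.54 122.05 342.03]
```

Request:
drive_tool([
  [[0.0155,0.0161,-0.0021,0,0,-8.8,0.024],[0.0311,0.0322,-0.0042,0,0,-17.5,0.024],[0.0466,0.0483,-0.0062,0,0,-26.2,0.024],[0.0621,0.0644,-0.0083,0,0,-35.0,0.024],[0.0776,0.0806,-0.0104,0,0,-43.8,0.024]],
])

```text
time: 28.55
tcp_pos: [444.2, 230.3, 159.1]
eef_rot: [[-0.898, -0.44, -0.001], [-0.44, 0.898, -0.0], [0.001, -0.0, -1.0]]
ft_force: [0.4, 0.2, -1.2]
finger_gap: 0.3
gripper_force: 77.9
```

Request:
drive_tool([
  [[0.0001,0.0224,-0.0021,0,0,-8.7,0.024],[0.0002,0.0447,-0.0042,0,0,-17.5,0.024],[0.0002,0.0671,-0.0063,0,0,-26.2,0.024],[0,0.0675,-0.006,0,0,-35.7,0.024],[-0.0002,0.068,-0.0058,0,0,-45.2,0.024]],
])

```text
time: 29.18
tcp_pos: [415.0, 291.3, 164.7]
eef_rot: [[-0.319, -0.948, -0.001], [-0.948, 0.319, -0.001], [0.001, 0.001, -1.0]]
ft_force: [0.1, 0.5, -1.9]
finger_gap: 0.298
gripper_force: 77.9
```

Request:
drive_tool([
  [[-0.0004,0.0001,0.0003,0,0,-9.6,0.024],[-0.0009,0.0003,0.0005,0,0,-19.1,0.024],[-0.0013,0.0004,0.0007,0,0,-28.6,0.024],[-0.0018,0.0006,0.001,0,0,-38.1,0.024],[-0.0022,0.0008,0.0012,0,0,-47.7,0.024]],
])

```text
time: 29.8
tcp_pos: [415.1, 293.2, 163.6]
eef_rot: [[0.486, -0.874, -0.001], [-0.874, -0.486, -0.001], [0.0, 0.001, -1.0]]
ft_force: [-0.6, 0.5, -2.1]
finger_gap: 0.302
gripper_force: 77.9
```

Request:
drive_tool([
  [[-0.0004,-0.0003,0.0003,0,0,-9.5,0.024],[-0.0008,-0.0005,0.0005,0,0,-19.0,0.024],[-0.0012,-0.0007,0.0007,0,0,-28.5,0.024],[-0.0016,-0.001,0.001,0,0,-38.0,0.024],[-0.0021,-0.0012,0.0012,0,0,-47.6,0.024]],
])

```text
time: 30.42
tcp_pos: [415.1, 295.7, 162.3]
eef_rot: [[0.973, -0.231, -0.001], [-0.231, -0.973, -0.001], [-0.001, 0.001, -1.0]]
ft_force: [1.0, 0.2, -0.0]
finger_gap: 0.298
gripper_force: 77.9
```

Request:
drive_tool([
  [[-0.0001,-0.0004,0.0002,0,0,-9.5,0.024],[-0.0002,-0.0009,0.0005,0,0,-19.0,0.024],[-0.0003,-0.0014,0.0007,0,0,-28.5,0.024],[-0.0004,-0.0018,0.001,0,0,-38.1,0.024],[-0.0005,-0.0023,0.0012,0,0,-47.6,0.024]],
])

```text
time: 31.05
tcp_pos: [415.2, 298.0, 161.1]
eef_rot: [[0.827, 0.563, -0.001], [0.563, -0.827, -0.001], [-0.001, 0.0, -1.0]]
ft_force: [0.7, 0.0, -1.2]
finger_gap: 0.3
gripper_force: 77.9
```

Request:
drive_tool([
  [[0.0002,-0.0004,0.0002,0,0,-9.5,0.024],[0.0005,-0.0008,0.0005,0,0,-19.0,0.024],[0.0008,-0.0012,0.0007,0,0,-28.5,0.024],[0.001,-0.0016,0.0009,0,0,-38.1,0.024],[0.0108,-0.0169,0.0104,0,0,-38.1,0.024]],
])

```text
time: 31.68
tcp_pos: [415.2, 318.3, 151.4]
eef_rot: [[0.31, 0.951, 0.001], [0.951, -0.31, 0.001], [0.001, 0.0, -1.0]]
ft_force: [0.4, 0.8, -0.7]
finger_gap: 0.299
gripper_force: 77.9
```

Request:
drive_tool([
  [[0.0171,-0.0059,0.0095,0,0,0,0.024],[0.0342,-0.0118,0.019,0,0,0,0.024],[0.0514,-0.0178,0.0285,0,0,0,0.024],[0.0514,-0.0178,0.0285,0,0,0,0.024],[0.0514,-0.0178,0.0285,0,0,0,0.024]],
])

```text
time: 32.3
tcp_pos: [413.9, 372.8, 122.8]
eef_rot: [[0.308, 0.951, -0.0], [0.951, -0.308, -0.0], [-0.0, 0.0, -1.0]]
ft_force: [0.7, 0.5, -1.0]
finger_gap: 0.295
gripper_force: 77.9
```

```bash
python3 st.py
python3 - <<'E'
from h import *
s=bot.state();p=s["tcp_pos"]
S=bot.grab_frame("side");T=bot.grab_frame("top");cv2.imwrite("pics/s7.png",S["frame"]);cv2.imwrite("pics/t7.png",T["frame"])
for dz in(33,60,100.8):print(dz,proj(S,p-[0,0,dz]))
# shank columns: gray low-sat pixels below handle
H,s_,v=hsv(S);q=proj(S,p-[0,0,85]);x,y=map(int,q)
for r in range(int(proj(S,p-[0,0,36])[1]),int(proj(S,p-[0,0,102])[1])+2):print(r,s_[r,x-9:x+10].tolist())
# head drop: darkest-gradient shift of head patch between first picture and now
a=cv2.cvtColor(cv2.imread("pics/side0.png"),cv2.COLOR_BGR2GRAY);b=cv2.cvtColor(S["frame"],cv2.COLOR_BGR2GRAY)
f=lambda im:np.float32(cv2.resize(im[210:230,293:313],None,fx=4,fy=4,interpolation=cv2.INTER_CUBIC))
print("head shift px",cv2.phaseCorrelate(f(a),f(b),cv2.createHanningWindow((80,80),cv2.CV_32F)))
E
```

```text
M [-0.03  0.03 -0.01] F [ 0.72  0.55 -1.  ] j6 103.9 [413.88 372.76 122.78] 0.295 [-0. -0. -1.]
33 [290.91 240.89]
60 [290.72 250.71]
100.8 [290.43 265.18]
241 [85, 88, 81, 78, 68, 31, 85, 36, 67, 51, 33, 55, 51, 57, 35, 54, 80, 86, 87]
242 [77, 80, 79, 79, 76, 75, 49, 0, 64, 28, 54, 24, 11, 11, 76, 74, 81, 86, 87]
243 [75, 73, 72, 69, 72, 70, 70, 68, 42, 94, 35, 26, 61, 82, 80, 82, 81, 85, 82]
244 [70, 71, 70, 69, 62, 63, 63, 71, 55, 9, 3, 21, 54, 81, 84, 82, 83, 81, 77]
245 [71, 70, 70, 69, 68, 65, 63, 70, 41, 2, 5, 34, 61, 65, 69, 72, 71, 71, 70]
246 [68, 69, 71, 71, 68, 68, 66, 68, 33, 2, 4, 35, 64, 54, 57, 61, 63, 64, 65]
247 [69, 70, 70, 71, 71, 67, 64, 69, 35, 2, 6, 31, 61, 55, 60, 62, 68, 68, 71]
248 [70, 72, 73, 72, 69, 66, 66, 68, 35, 7, 4, 28, 64, 63, 65, 66, 70, 74, 68]
249 [70, 73, 73, 70, 66, 67, 67, 70, 35, 9, 6, 34, 66, 66, 68, 71, 74, 71, 63]
250 [71, 73, 69, 66, 66, 67, 67, 70, 37, 7, 6, 37, 69, 70, 74, 76, 72, 66, 59]
251 [70, 67, 65, 66, 69, 68, 66, 73, 32, 9, 7, 37, 76, 75, 76, 72, 67, 60, 55]
252 [68, 66, 63, 68, 68, 68, 68, 73, 39, 9, 6, 40, 78, 75, 74, 65, 59,
[... 503 characters left out ...]
, 76, 71, 68, 69, 37, 4, 7, 37, 59, 53, 50, 47, 52, 55, 57]
260 [81, 79, 76, 71, 67, 62, 62, 67, 32, 2, 4, 43, 58, 49, 53, 59, 62, 65, 61]
261 [101, 84, 77, 68, 62, 59, 56, 63, 21, 7, 7, 32, 57, 51, 60, 62, 65, 63, 66]
262 [121, 85, 70, 65, 64, 61, 54, 62, 10, 7, 7, 33, 57, 59, 60, 62, 69, 74, 75]
263 [122, 81, 65, 62, 66, 58, 58, 64, 12, 7, 10, 38, 62, 58, 63, 66, 76, 70, 69]
264 [78, 68, 62, 63, 62, 57, 54, 56, 31, 23, 29, 33, 57, 66, 69, 70, 73, 68, 70]
265 [63, 61, 62, 60, 58, 56, 53, 58, 37, 14, 14, 36, 60, 67, 71, 73, 70, 66, 61]
266 [60, 59, 58, 55, 54, 54, 61, 56, 52, 56, 57, 55, 66, 72, 70, 73, 69, 65, 67]
head shift px ((-11.823871824003255, 12.36807419649855), 0.10893524765968322)
```

The driver hangs upright in the grip (shank at column 290.5 against 290.7 predicted, tip row as predicted). Sliding it into its notch.

Run:
```python
from plan import *
plan(cmd(),[(483.5,370,121,342,24,7),(483.5,370,121,342,24,1),(483.5,370,113,342,24,2)])
```

```text
[[[0.0027, 0.0096, 0.0001, 0, 0, 0.0, 0.024], [0.0055, 0.0192, 0.0003, 0, 0, 0.0, 0.024], [0.0082, 0.0289, 0.0004, 0, 0, 0.0, 0.024], [0.011, 0.0385, 0.0006, 0, 0, 0.0, 0.024], [0.0137, 0.0481, 0.0007, 0, 0, 0.0, 0.024]]]
[[[0.0027, 0.0096, 0.0002, 0, 0, 0.0, 0.024], [0.0055, 0.0193, 0.0003, 0, 0, 0.0, 0.024], [0.0055, 0.0193, 0.0003, 0, 0, 0.0, 0.024], [0.0055, 0.0193, 0.0043, 0, 0, 0.0, 0.024], [0.0055, 0.0193, 0.0083, 0, 0, 0.0, 0.024]]]
end [483.54 370.   113.05 342.03]
```

Request:
drive_tool([
  [[0.0027,0.0096,0.0001,0,0,0,0.024],[0.0055,0.0192,0.0003,0,0,0,0.024],[0.0082,0.0289,0.0004,0,0,0,0.024],[0.011,0.0385,0.0006,0,0,0,0.024],[0.0137,0.0481,0.0007,0,0,0,0.024]],
])

```text
time: 33.02
tcp_pos: [464.7, 370.7, 122.1]
eef_rot: [[0.309, 0.951, -0.0], [0.951, -0.309, -0.0], [-0.0, -0.0, -1.0]]
ft_force: [0.0, 0.0, -1.7]
finger_gap: 0.3
gripper_force: 77.9
```

Request:
drive_tool([
  [[0.0027,0.0096,0.0002,0,0,0,0.024],[0.0055,0.0193,0.0003,0,0,0,0.024],[0.0055,0.0193,0.0003,0,0,0,0.024],[0.0055,0.0193,0.0043,0,0,0,0.024],[0.0055,0.0193,0.0083,0,0,0,0.024]],
])

```text
time: 33.65
tcp_pos: [483.5, 370.1, 113.6]
eef_rot: [[0.308, 0.951, -0.0], [0.951, -0.308, -0.0], [-0.0, -0.0, -1.0]]
ft_force: [1.0, 0.4, -1.4]
finger_gap: 0.292
gripper_force: 77.9
```

Request:
drive_tool([
  [[0,0,0,0,0,0,0.024],[0,0,0,0,0,0,0.024]],
])

```text
time: 33.9
tcp_pos: [483.8, 370.1, 113.9]
eef_rot: [[0.308, 0.951, -0.0], [0.951, -0.308, -0.0], [-0.0, -0.0, -1.0]]
ft_force: [0.4, 0.5, -0.7]
finger_gap: 0.302
gripper_force: 78.3
```

Request:
drive_tool([
  [[0,0,0.0006,0,0,0,0.024],[0,0,0.0012,0,0,0,0.024],[0,0,0.0012,0,0,0,0.024]],
], newtons=20)

```text
time: 34.28
tcp_pos: [483.9, 370.1, 113.1]
eef_rot: [[0.308, 0.951, 0.0], [0.951, -0.308, 0.0], [0.0, 0.0, -1.0]]
ft_force: [-1.3, 1.0, 2.5]
finger_gap: 0.298
gripper_force: 78.5
```

```bash
python3 st.py
```

```text
M [-0.11  0.63  0.02] F [-1.31  0.98  2.54] j6 110.0 [483.93 370.12 113.13] 0.298 [ 0.  0. -1.]
```

Request:
drive_tool([
  [[0,0,0,0,0,0,0.03],[0,0,0,0,0,0,0.04],[0,0,0,0,0,0,0.055],[0,0,0,0,0,0,0.06],[0,0,0,0,0,0,0.06]],
])

```text
time: 34.9
tcp_pos: [483.9, 370.1, 112.7]
eef_rot: [[0.308, 0.951, -0.0], [0.951, -0.308, 0.0], [0.0, -0.0, -1.0]]
ft_force: [0.5, -0.3, -0.5]
finger_gap: 0.703
gripper_force: 0.0
```

Request:
drive_tool([
  [[0,0,-0.02,0,0,0,0.06],[0,0,-0.05,0,0,0,0.06],[0,0,-0.08,0,0,0,0.06],[0,0,-0.11,0,0,0,0.06],[0,0,-0.14,0,0,0,0.06]],
])

```text
time: 35.52
tcp_pos: [483.8, 370.0, 253.7]
eef_rot: [[0.308, 0.951, -0.0], [0.951, -0.308, 0.0], [0.0, -0.0, -1.0]]
ft_force: [0.7, 0.4, 0.7]
finger_gap: 0.706
gripper_force: 0.0
```

Run:
```python
from plan import *
s=bot.state();p=s["tcp_pos"];print(p)
plan([*p,342],[(400,-60,255,342,60,10)])
```

```text
[483.83057931 370.02837281 253.68642924]
[[[-0.0435, 0.0053, -0.0001, 0, 0, 0.0, 0.06], [-0.087, 0.0106, -0.0003, 0, 0, 0.0, 0.06], [-0.1305, 0.0159, -0.0004, 0, 0, 0.0, 0.06], [-0.174, 0.0213, -0.0005, 0, 0, 0.0, 0.06], [-0.2174, 0.0266, -0.0007, 0, 0, 0.0, 0.06]]]
[[[-0.0435, 0.0053, -0.0001, 0, 0, 0.0, 0.06], [-0.087, 0.0106, -0.0002, 0, 0, 0.0, 0.06], [-0.1305, 0.0159, -0.0004, 0, 0, 0.0, 0.06], [-0.174, 0.0212, -0.0005, 0, 0, 0.0, 0.06], [-0.2175, 0.0266, -0.0006, 0, 0, 0.0, 0.06]]]
end [400.04 -60.03 254.99 342.  ]
```

Request:
drive_tool([
  [[-0.0435,0.0053,0,0,0,0,0.06],[-0.087,0.0106,0,0,0,0,0.06],[-0.1305,0.0159,0,0,0,0,0.06],[-0.174,0.0213,0,0,0,0,0.06],[-0.2174,0.0266,0,0,0,0,0.06]],
])

```text
time: 36.15
tcp_pos: [441.8, 153.7, 252.9]
eef_rot: [[0.308, 0.951, 0.0], [0.951, -0.308, 0.0], [0.0, 0.0, -1.0]]
ft_force: [0.6, 1.2, -0.1]
finger_gap: 0.7
gripper_force: 0.0
```

Request:
drive_tool([
  [[-0.0435,0.0053,0,0,0,0,0.06],[-0.087,0.0106,0,0,0,0,0.06],[-0.1305,0.0159,0,0,0,0,0.06],[-0.174,0.0212,0,0,0,0,0.06],[-0.2175,0.0266,0,0,0,0,0.06]],
])

```text
time: 36.78
tcp_pos: [399.9, -61.3, 253.0]
eef_rot: [[0.308, 0.951, 0.001], [0.951, -0.308, 0.0], [0.0, 0.001, -1.0]]
ft_force: [0.6, -0.0, 0.5]
finger_gap: 0.702
gripper_force: 0.0
```

Run:
```python
from h import *
T=bot.grab_frame("top");S=bot.grab_frame("side");s0=cv2.imread("pics/side0.png");t0=cv2.imread("pics/top0.png")
R=lambda im,x0,y0,x1,y1,k:cv2.resize(im[y0:y1,x0:x1],None,fx=k,fy=k,interpolation=cv2.INTER_CUBIC)
o=np.zeros((600,800,3),np.uint8);o[:280,:400]=R(T["frame"],265,190,365,260,4);o[:280,400:]=R(S["frame"],220,195,320,265,4)
o[300:,:200]=R(T["frame"],190,205,230,265,5);o[300:,200:500]=R(s0,288,208,318,238,10);o[300:,500:]=R(S["frame"],288,208,318,238,10)
cv2.imwrite("pics/fin.png",o)
```

```text
(no output)
```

View pics/fin.png

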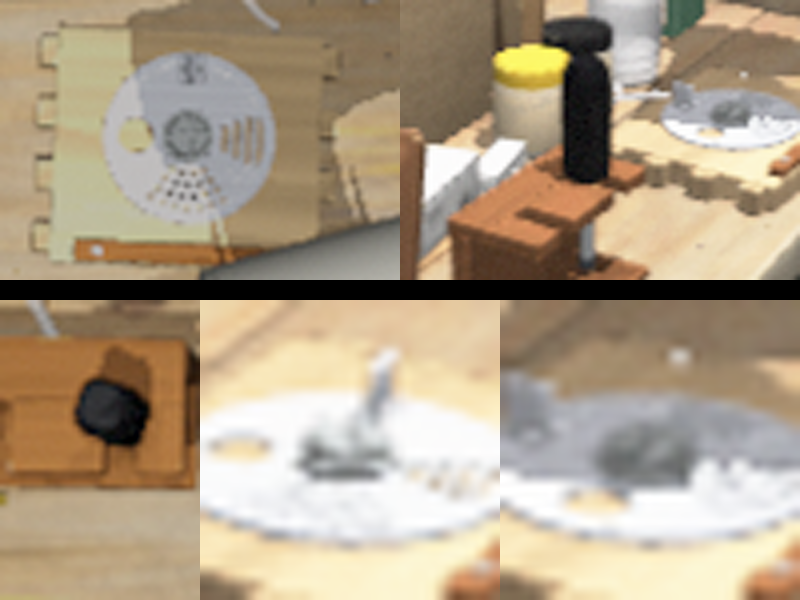

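The driver hangs upright in its notch, and the vent perforations at (185,185) sit over the dark entrance. I'll move the arm's shadow off and compare the washer gap numerically with the first picture.

Request:
drive_tool([
  [[-0.0435,0.018,0,0,0,0,0.06],[-0.087,0.036,0,0,0,0,0.06],[-0.1305,0.054,0,0,0,0,0.06],[-0.174,0.072,0,0,0,0,0.06],[-0.2,0.08,0,0,0,0,0.06]],
])

```text
time: 37.5
tcp_pos: [417.3, -267.0, 252.1]
eef_rot: [[0.324, 0.946, -0.003], [0.946, -0.324, -0.012], [-0.012, 0.0, -1.0]]
ft_force: [-0.0, 0.4, -0.0]
finger_gap: 0.702
gripper_force: 0.0
```

Run:
```python
from h import *
S=bot.grab_frame("side");T=bot.grab_frame("top");s0=cv2.imread("pics/side0.png")
g=lambda im:cv2.cvtColor(im,cv2.COLOR_BGR2GRAY).astype(int)
a,b=g(s0),g(S["frame"])
for r in range(214,230):print(r,a[r,294:312],b[r,294:312])
print("rows: head top / washer rim front / floor", [proj(S,(494.2,128,z)) for z in(35,32,25,23)])
```

```text
214 [229 230 232 230 229 230 229 228 228 228 224 238 230 207 218 216 221 224] [231 234 234 231 232 232 230 231 229 230 230 231 232 223 221 219 225 224]
215 [231 231 230 229 229 228 226 229 230 232 216 207 181 200 227 226 220 221] [233 233 232 233 230 232 228 230 233 234 234 233 232 230 229 228 225 223]
216 [231 231 229 227 227 227 228 231 232 231 209 184 164 200 227 225 225 227] [233 231 232 230 230 230 231 234 235 234 232 232 230 230 230 228 227 229]
217 [232 238 241 243 245 245 246 246 246 244 211 164 162 211 234 231 230 231] [235 240 242 245 246 246 247 248 247 248 246 247 243 239 235 233 232 233]
218 [249 250 250 250 250 251 251 251 251 245 199 156 203 226 240 248 247 242] [250 251 251 251 251 251 251 251 252 252 252 245 228 225 235 246 249 247]
219 [251 251 252 251 251 244 241 250 242 218 202 173 219 242 248 251 251 250] [252 252 252 252 252 252 252 252 252 252 246 218 205 220 223 221 224 223]
220 [251 251 251 251 246 236 233 238 225 207 216 202 235 250 251 252 251 251] [252 252 252 252 252 251 249 243 236 234 228 210 194 207 219 200 203 214]
221 [238 248 251 248 221 202 223 229
[... 774 characters left out ...]
40 246 251 247 246 232 195] [247 238 238 232 218 221 229 229 229 231 243 247 236 243 247 240 225 215]
227 [243 244 237 228 240 245 247 244 245 244 239 248 250 251 250 250 247 245] [219 192 222 223 209 189 191 238 249 249 251 252 250 248 244 239 244 241]
228 [240 240 239 239 233 240 241 239 231 240 244 242 248 251 251 251 251 251] [235 230 233 231 228 223 210 241 252 251 252 251 251 250 245 240 243 241]
229 [245 243 235 245 242 236 237 245 242 239 246 246 243 248 251 251 250 251] [251 249 246 243 243 245 247 251 252 252 252 252 251 251 249 246 242 245]
rows: head top / washer rim front / floor [array([302.51, 220.19]), array([302.48, 221.08]), array([302.42, 223.15]), array([302.4 , 223.74])]
```

The dark gap under the washer (row 225, about 122 before) is now bright (about 190), and the head edge has dropped about 1 px (roughly 3 mm). The disc is clamped, so I'm handing in.

```bash
python3 -c "
from workcell import bot
print(bot.sign_off())"
```

```text
the job is handed in; nothing more can be done
None
```

The job is handed in: the perforated quarter lies over the entrance, the screw is turned to its stop with the disc clamped (judged from torque and the closed washer gap), and the screwdriver hangs upright in its original notch. The bit rode up and dropped into the next quarter of the slots once at the stop.

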